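# Right the toppled flasks and blow the row clean

### The job

Cut the air by pressing the red mushroom stop down until it latches, and with the air off stand every toppled flask upright again in the lane, between the rails. Then twist the mushroom clockwise so that it pops back up, blow the row clean with two bursts: each time squeeze the blower's trigger fully home for about a second, then let it spring right back. Finish with all the flasks standing in the lane, and leave the two loose corks alone.

Things in the scene. Friction and masses are not known exactly. Their poses are not given: they have to be found in the camera images.
- flask1: Amber square flask, 0.18 kg: body 44 x 44 x 80 mm, cream label, then a round cherrywood stopper 28 mm across, its top 108 mm from the foot. Origin on the axis, 40 mm from the foot; x axis points from foot to stopper (up when upright; origin then 48 mm above the counter, 30 mm when lying in the lane). May be absent; else starts lying across the lane, stopper away from the robot.
- flask2: Green square flask, 0.18 kg: body 44 x 44 x 80 mm, cream label, then a round cherrywood stopper 28 mm across, its top 108 mm from the foot. Origin on the axis, 40 mm from the foot; x axis points from foot to stopper (up when upright; origin then 48 mm above the counter, 30 mm when lying in the lane). May be absent; else starts lying across the lane, stopper away from the robot.
- flask3: Blue square flask, 0.18 kg: body 44 x 44 x 80 mm, cream label, then a round cherrywood stopper 28 mm across, its top 108 mm from the foot. Origin on the axis, 40 mm from the foot; x axis points from foot to stopper (up when upright; origin then 48 mm above the counter, 30 mm when lying in the lane). May be absent; else starts lying across the lane, stopper away from the robot.
- flask4: Amber square flask, 0.18 kg: body 44 x 44 x 80 mm, cream label, then a round cherrywood stopper 28 mm across, its top 108 mm from the foot. Origin on the axis, 40 mm from the foot; x axis points from foot to stopper (up when upright; origin then 48 mm above the counter, 30 mm when lying in the lane). May be absent; else starts lying across the lane, stopper away from the robot.
- flask5: Green square flask, 0.18 kg: body 44 x 44 x 80 mm, cream label, then a round cherrywood stopper 28 mm across, its top 108 mm from the foot. Origin on the axis, 40 mm from the foot; x axis points from foot to stopper (up when upright; origin then 48 mm above the counter, 30 mm when lying in the lane). May be absent; else starts lying across the lane, stopper away from the robot.
- flask6: Blue square flask, 0.18 kg: body 44 x 44 x 80 mm, cream label, then a round cherrywood stopper 28 mm across, its top 108 mm from the foot. Origin on the axis, 40 mm from the foot; x axis points from foot to stopper (up when upright; origin then 48 mm above the counter, 30 mm when lying in the lane). Starts standing in the lane.
- lane: fixed lane: dark board 194 mm (x) by 580 mm (y), floor 8 mm above the counter, a brass rail 12 mm wide along each long side with its top 20 mm above the counter; 170 mm between rails, ends open. Origin at its centre at counter level, y along the lane. The flasks' places in it are about 100 mm apart.
- stop: fixed air stop: yellow housing 90 x 90 x 45 mm on the counter; origin at the centre of its underside, z up.
- stop_top (a point): centre of the top of the air stop's red mushroom cap (48 mm across, 24 mm thick, on a 16 mm neck above the housing when up; a white bar shows its turn). 85 mm above the counter when up, 73 mm when pressed fully home.
- stop_head (a joint): how far the mushroom is pressed down, m: 0 up, 0.012 fully home. Takes about 10 N; past halfway it snaps down and latches there (about 0.011) until the cap is turned.
- stop_cap (a joint): turn of the mushroom cap, rad, clockwise from above positive: starts at 0, end stop at 1.0; light friction, stays where left. Turned past about 0.6 it frees the latch, and the cap springs up by itself once it is not held. While turned it does not latch; turned back to 0 it does.
- blower: fixed air-blower pistol clamped upside down on a base plate 100 x 74 x 20 mm: barrel and brass nozzle along its x axis, 56 mm above the counter (nozzle tip 85 mm from the origin); the blue grip (26 mm along x, 24 mm along y) stands up from the barrel to 150 mm. Origin under the grip at counter level.
- blower_pinch (a point): fixed pinch point, axes as the blower's, 125 mm above the counter, midway along x between the grip's rear face and the trigger's front face when squeezed home. Here these faces are 57 mm apart with the trigger free (rear face 20.5 mm behind this point, trigger face 36 mm ahead), 41 mm when home.
- trigger (a joint): angle of the orange trigger, rad: 0 free, 0.25 fully squeezed against its stop. Lever 20 mm wide, on the nozzle (+x) side of the grip, hinged 62 mm above the counter and reaching up to 145 mm; it swings towards the grip and springs back when let go; needs 4 to 11 N at the pinch height.
- cork1: cherrywood cork 32 mm across, 60 mm tall, standing on the counter beyond the lane; not part of the job. Origin at its foot.
- cork2: the other cherrywood cork, same size; not part of the job. Origin at its foot.
There are look-alikes about, which are no part of the job. Leave any pink look-alike of the flask3 alone.

How it is judged (in metres and radians):
On the way, in this order (a step that is already met when the one before it is completed fails the run):
1. the mushroom stop is pressed down and latched (value of joint stop_head above 0.009 m), for 0.2 s.
2. with the stop still down, every flask stands upright in the lane (angle between each of flask1, flask2, flask3, flask4, flask5, flask6's own x axis and vertical below 0.12 rad and z of flask1 in the frame of lane between 0.04 and 0.056 m and x of flask1 in the frame of lane between -0.07 and 0.07 m and y of flask1 in the frame of lane between -0.295 and 0.295 m and z of flask2 in the frame of lane between 0.04 and 0.056 m and x of flask2 in the frame of lane between -0.07 and 0.07 m and y of flask2 in the frame of lane between -0.295 and 0.295 m and z of flask3 in the frame of lane between 0.04 and 0.056 m and x of flask3 in the frame of lane between -0.07 and 0.07 m and y of flask3 in the frame of lane between -0.295 and 0.295 m and z of flask4 in the frame of lane between 0.04 and 0.056 m and x of flask4 in the frame of lane between -0.07 and 0.07 m and y of flask4 in the frame of lane between -0.295 and 0.295 m and z of flask5 in the frame of lane between 0.04 and 0.056 m and x of flask5 in the frame of lane between -0.07 and 0.07 m and y of flask5 in the frame of lane between -0.295 and 0.295 m and z of flask6 in the frame of lane between 0.04 and 0.056 m and x of flask6 in the frame of lane between -0.07 and 0.07 m and y of flask6 in the frame of lane between -0.295 and 0.295 m and value of joint stop_head above 0.009 m), for 0.3 s.
3. the mushroom is turned clockwise and has come back up (value of joint stop_cap above 0.4 rad and value of joint stop_head below 0.003 m), for 0.2 s.
4. first burst: the trigger is squeezed home and held (value of joint trigger above 0.2 rad and value of joint stop_head below 0.003 m), for 0.6 s.
5. first burst: the trigger is let go (value of joint trigger below 0.04 rad), for 0.2 s.
6. second burst: the trigger is squeezed home and held (all of step 4), for 0.6 s.
7. second burst: the trigger is let go (value of joint trigger below 0.04 rad), for 0.2 s.
At the end, for the whole second after the job is handed in: Every flask present stands upright (within 0.12 rad) and at rest on the lane's floor with its middle between the rails (within 70 mm of the lane's centre line, 295 mm of its middle along it), the trigger is free (under 0.04 rad) and the mushroom is up (under 3 mm) (angle between each of flask1, flask2, flask3, flask4, flask5, flask6's own x axis and vertical below 0.12 rad and z of flask1 in the frame of lane between 0.04 and 0.056 m and x of flask1 in the frame of lane between -0.07 and 0.07 m and y of flask1 in the frame of lane between -0.295 and 0.295 m and z of flask2 in the frame of lane between 0.04 and 0.056 m and x of flask2 in the frame of lane between -0.07 and 0.07 m and y of flask2 in the frame of lane between -0.295 and 0.295 m and z of flask3 in the frame of lane between 0.04 and 0.056 m and x of flask3 in the frame of lane between -0.07 and 0.07 m and y of flask3 in the frame of lane between -0.295 and 0.295 m and z of flask4 in the frame of lane between 0.04 and 0.056 m and x of flask4 in the frame of lane between -0.07 and 0.07 m and y of flask4 in the frame of lane between -0.295 and 0.295 m and z of flask5 in the frame of lane between 0.04 and 0.056 m and x of flask5 in the frame of lane between -0.07 and 0.07 m and y of flask5 in the frame of lane between -0.295 and 0.295 m and z of flask6 in the frame of lane between 0.04 and 0.056 m and x of flask6 in the frame of lane between -0.07 and 0.07 m and y of flask6 in the frame of lane between -0.295 and 0.295 m and linear speed of each of flask1, flask2, flask3, flask4, flask5, flask6 below 0.03 m/s and value of joint trigger below 0.04 rad and value of joint stop_head below 0.003 m); the robot touches nothing.
It fails at once if a loose cork is moved more than 30 mm (distance of any of cork1, cork2 from where it was at the start of the episode above 0.03 m).
Of flask1, flask2, flask3, flask4, flask5 only 3 to 5 are there at a start; the rules pass over those that are not, and their reading is None.
At some moment in a run one of flask1, flask2, flask3, flask4, flask5 may be knocked a few centimetres aside while the robot is not near it.
Once in a run the grip may slacken for a moment while it holds something.
It also fails if it takes over 210 s, if anything falls off the work surface, if the arm or the gripper's body presses on something with over 40 N, if the wrist force passes 120 N, or if a joint passes its speed limit or range.

### The arm

A 6-joint arm with a two-finger parallel gripper is mounted at the origin on the work surface. World frame = base frame: x ahead of the robot, y to its left, z up, the work surface at z = 0. Lengths are in mm, angles in rad, forces in N, time in s.
With the tool pointing down it reaches from about 350 to 775 mm from the base axis. Payload 7.3 kg.
Tool frame: the origin (TCP) lies at the very end of the fingers, on their centre line; the grasp point (between the pads) lies 19 mm behind it; z points along the fingers, y is the line along which they close (so a half turn about z gives the same grasp; the last joint's range is limited). The gripper opens to 92 mm and grips with 3 to 60 N. Pads are 19 mm wide; open, the fingers measure 130 mm over their backs; the gripper's body (75 mm by 190 mm) begins 47 mm behind the grasp point.
Start: joints at [-1.307, 0.342, 1.524, -0, 1.275, -0.146], TCP at [209.197, -481.541, 226.741] pointing down, gripper open.
Joint ranges: [-2.53, 2.53], [-0.77, 2.02], [0.04, 2.7], [-1, 4.14], [0.28, 2.66], [-3.11, 3.11]. Speed limits (rad/s): [2.57, 2.57, 3.14, 3.14, 3.14, 3.14].

### API

Orientations are given as [roll, pitch, yaw] about the fixed x, y, z axes, in that order (R = Rz(yaw) Ry(pitch) Rx(roll)).
In Python, from plant import get_obs, optics, ticket, finder gives the robot as it stands.
- The arm moves only by the tool send_rows, never from a script. Its arguments are lists of equal length, an entry for each row: "offset": the shift along the tool's x, y, z scaled (see below), a list of three; "delta_rot": the turn, a rotation vector about the tool's x, y, z scaled (see below), a list of three. In form: {"offset": [[dx, dy, dz], ...], "delta_rot": [[rx, ry, rz], ...]}. A call has 1 to 8 rows; each row is the pose to reach, as a shift and turn from the pose commanded when the call began, along the tool's axes at that moment, turning the shorter way round; what a row does not reach only later rows make up. The controller multiplies each number of a shift by 120 mm and each number of a turn by 360 degrees. A row lasts 1/8 s, in which the tool goes at most 62.5 mm and 10.7 degrees, less where a joint would pass 70% of its speed; a pose out of reach is approached as far as the arm can. A call with a number of a shift or a turn outside -1 to 1 is refused whole. A call with a gripper value outside its range is refused whole. "grip" is the opening, from 0 (shut) to 1 (fully open), set as the call begins (left out, the last holds). The fingers move at their own pace and stop on an object; the grip force is fixed at half the most. Time passes only in rows, so rows that repeat a pose let the fingers close. It gives the time, the measured TCP pose, the force, the opening and the grip force at its end, in the units of the state.
- get_obs(): the state, without advancing time (a new reading comes with each control period).
- optics.capture(name): name is "side" or "top"; returns the picture (400x640x3 uint8, red, green, blue); there is no depth.
- optics.get_calibration(name): a dict with "fx", "fy", "cx", "cy" (pixels), "world_from_camera" (4x4, takes a point from camera to world coordinates). Camera axes: x right, y down, z forward; pixel columns grow to the right and rows downward; lengths in mm; the calibration is good to about 2 mm. A picture is of the moment at which its call begins. get_calibration takes no time and is no camera call.
- ticket.close_job(): hands the job in; it is judged then, once.
Trained networks look in the newest picture that a camera, given by its name, has taken for a name from the list of things; names that differ only in an ending like _2 or _b are one class to them, and where a whole thing is asked for, a point or a joint stands for the part that bears it (a point fixed in the world has none). Each returns a list of dicts, best first, with "confidence" (0 to 1); they miss things now and then, are a little off and sometimes report something else, mostly with a low value. They report only what shows in the picture. A call takes as long as a camera call. They do not tell look-alikes from the thing itself.
- finder.boxes_of(target, camera): "box" ([left, top, right, bottom] in pixels, round what is visible of it).
- finder.silhouettes(target, camera): "region" (400x640 bool, what is visible of it) and "box" ([left, top, right, bottom] in pixels, round what is visible of it).
- finder.pinpoint(target, camera): "uv" ([column, row] in pixels: a listed point, or the origin of a listed thing).
The state is a dict: "time": time; "joint_positions": joint angles; "dq": joint speeds; "tau": joint torques, N m; "tool_pos": TCP position; "tcp_rot": TCP orientation; "contact_force": force on the tool from outside, world axes, zero at the start; "moment": the same for the moment, N m; "grip_width": finger opening in mm; "finger_force": force on a finger pad.
Only numpy, scipy, OpenCV 4.12 (cv2) and the standard library are available. Lean on these libraries where they do the work, as an engineer would, in place of code of your own. Each camera call takes 0.05 s, during which the arm holds its last target. There are 200 camera calls.

## Working session

There is one attempt and no reset: what is moved stays moved. The work goes in short steps, Python scripts to look and compute and a tool call to move; the robot and the scene stay as the last step left them, time stands still between calls to the robot, and variables do not carry over. Pictures are saved under pics/ and viewed, at most 14 in all, crops included, and the job is handed in when it is done.

Besides the shell and the picture viewer there is one more tool, called after "Request:" as a command line: name --argument value ..., lists and objects as JSON in quotes. send_rows: Moves the arm, as the interface text tells. Its arguments: {"type":"object","properties":{"offset":{"type":"array"},"delta_rot":{"type":"array"},"grip":{"type":"number"}},"required":["offset","delta_rot"]}

```bash
ls; mkdir -p pics; cat > look.py <<'E'
import numpy as np, cv2
from plant import get_obs, optics, ticket, finder
def snap(n,f):
    im=optics.capture(n); cv2.imwrite('pics/'+f,im[:,:,::-1]); return im
def ray(cam,uv):
    k=optics.get_calibration(cam);T=np.array(k['world_from_camera'])
    d=T[:3,:3]@np.array([(uv[0]-k['cx'])/k['fx'],(uv[1]-k['cy'])/k['fy'],1]);return T[:3,3],d
def atz(cam,uv,z):
    o,d=ray(cam,uv);return o+d*(z-o[2])/d[2]
def proj(cam,p):
    k=optics.get_calibration(cam);T=np.linalg.inv(np.array(k['world_from_camera']))
    q=T[:3,:3]@np.array(p)+T[:3,3];return np.array([k['fx']*q[0]/q[2]+k['cx'],k['fy']*q[1]/q[2]+k['cy']])
def tri(a,b):
    (o1,d1),(o2,d2)=a,b
    A=np.stack([d1,-d2],1);s=np.linalg.lstsq(A,o2-o1,rcond=None)[0]
    p,q=o1+s[0]*d1,o2+s[1]*d2;return (p+q)/2,np.linalg.norm(p-q)
E
python3 - <<'E'
from look import *
np.set_printoptions(precision=1,suppress=True)
print(get_obs())
for c in('side','top'):
    snap(c,c+'0.png');print(c,optics.get_calibration(c))
for t in ('flask1','flask2','flask3','flask6','stop_top','stop','blower','lane','cork1','blower_pinch'):
    for c in('side','top'):
        r=finder.pinpoint(t,c);print(t,c,[(np.round(x['uv'],1).tolist(),round(x['confidence'],2)) for x in r])
E
```

```text
pics
{'time': 0.0, 'joint_positions': array([-1.3,  0.3,  1.5, -0. ,  1.3, -0.1]), 'dq': array([ 0., -0., -0.,  0., -0., -0.]), 'tau': array([  0. , -43.1, -24.4,   0.1,   0.1,  -0. ]), 'tool_pos': array([ 209.1, -481.1,  226. ]), 'tcp_rot': array([-3.1, -0. ,  0.4]), 'contact_force': array([-0.3, -0. , -0.9]), 'moment': array([ 0.,  0., -0.]), 'finger_force': 0.0, 'grip_width': 91.73904231640358}
side {'fx': 365.95771191970573, 'fy': 365.95771191970573, 'cx': 318.85707022552276, 'cy': 198.58778633162743, 'world_from_camera': array([[ -0.8,  -0.4,   0.4, 117.1],
       [ -0.6,   0.5,  -0.6, 536.3],
       [ -0. ,  -0.7,  -0.7, 776.5],
       [  0. ,   0. ,   0. ,   1. ]])}
top {'fx': 418.83147389130227, 'fy': 418.83147389130227, 'cx': 324.8072950058488, 'cy': 200.83957020071105, 'world_from_camera': array([[  -0.1,   -1. ,    0.2,  262.1],
       [  -1. ,    0.1,   -0. ,    5.2],
       [  -0. ,   -0.2,   -1. , 1365.6],
       [   0. ,    0. ,    0. ,    1. ]])}
flask1 side [([268.7, 279.1], 0.81), ([371.4, 171.9], 0.8), ([361.4, 280.2], 0.72), ([339.0, 209.1], 0.61), ([317.9, 227.2]
[... 1107 characters left out ...]
2, 273.7], 0.79), ([316.7, 210.9], 0.73), ([285.4, 210.4], 0.62), ([345.1, 207.7], 0.58), ([459.0, 218.5], 0.52)]
stop_top side [([290.9, 251.9], 0.59), ([421.0, 142.8], 0.44), ([209.9, 327.9], 0.16)]
stop_top top [([471.6, 212.5], 0.68)]
stop side [([415.7, 160.9], 0.76)]
stop top [([458.4, 218.8], 0.6), ([467.0, 212.2], 0.51)]
blower side [([215.5, 357.9], 0.96)]
blower top [([199.9, 226.6], 0.74), ([460.1, 217.0], 0.56)]
lane side [([320.1, 221.1], 0.72)]
lane top [([333.8, 203.1], 0.78)]
cork1 side [([204.4, 241.7], 0.83), ([294.4, 179.2], 0.56)]
cork1 top [([255.9, 147.9], 0.53), ([358.7, 146.4], 0.49)]
blower_pinch side [([204.4, 327.8], 0.61)]
blower_pinch top [([186.8, 220.9], 0.69)]
```

View pics/side0.png

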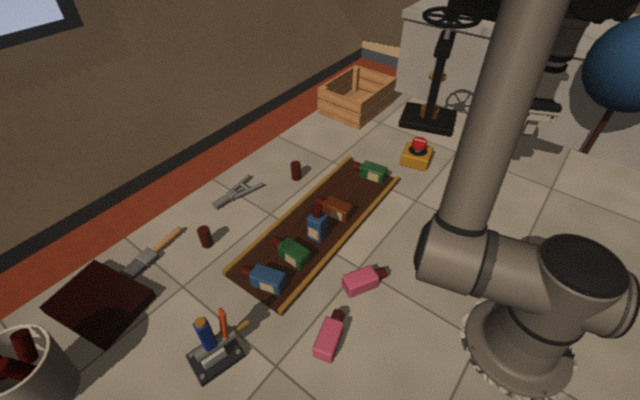

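View pics/top0.png

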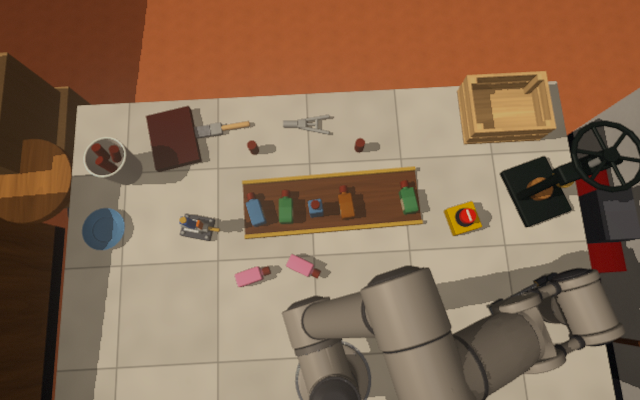

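The top view shows four toppled flasks in the lane: blue (255,210), green (285,207), amber (346,205) and green (408,200). The blue flask6 stands at (316,207). The stop is at (467,215) and the blower at (198,226). Look-alikes that stay untouched are the pink flasks at (250,275) and (303,267). The corks are at (253,147) and (360,145).

```bash
python3 - <<'E'
from look import *
np.set_printoptions(precision=1,suppress=True)
P={'b255':((255,211),(268.7,279.1)),'f6':((316.7,210.9),(317.9,227.2)),'amb':((345.1,207.7),(339,209.1)),'grn408':((406.2,202.9),(371.4,171.9)),
'stop':((467,214),(420.,144)),'stopT':((471.6,212.5),(421,142.8)),'pinch':((186.8,220.9),(204.4,327.8)),'blow':((199.9,226.6),(215.5,357.9)),'lane':((333.8,203.1),(320.1,221.1)),'pinkA':((299.4,267.3),(361.4,280.2))}
for k,(t,s) in P.items():print(k,*tri(ray('top',t),ray('side',s)))
for n,uv in dict(laneTL=(243,181),laneTR=(417,169),laneBR=(423,226),laneBL=(246,238)).items():print(n,atz('top',uv,20))
T=optics.capture('top');S=optics.capture('side')
sil=finder.silhouettes('flask1','top')
for s in sil:
    m=s['region'];c=cv2.findContours(m.astype(np.uint8),0,2)[0];c=max(c,key=cv2.contourArea)
    print('sil',np.round(s['confidence'],2),cv2.minAreaRect(c))
a=cv2.resize(T[160:245,235:425,::-1],None,fx=4.2,fy=4.2,interpolation=cv2.INTER_CUBIC)[:,:800]
b=cv2.resize(T[190:260,160:240,::-1],(267,233),interpolation=cv2.INTER_CUBIC)
c=cv2.resize(T[190:245,435:495,::-1],(254,233),interpolation=cv2.INTER_CUBIC)
d=cv2.resize(S[290:395,170:270,::-1],(222,233),interpolation=cv2.INTER_CUBIC)
im=np.zeros((600,800,3),np.uint8);im[:a.shape[0],:a.shape[1]]=a;im[360:593,:267]=b;im[360:593,270:524]=c;im[360:593,530:752]=d
cv2.imwrite('pics/crop1.png',im)
E
```

```text
b255 [525.6 221.4  29.9] 7.3718693785906355
f6 [519.9  25.   43.2] 8.629232289521385
amb [523.  -69.1  36. ] 0.194831436632767
grn408 [ 533.  -265.8   36.8] 10.586831932552476
stop [ 473.1 -449.3   68.6] 5.832564969614644
stopT [ 477.7 -467.    61.7] 7.090748373562588
pinch [490.6 412.9 125.9] 0.43125364475963657
blow [495.8 415.5 -12.4] 3.438994011322519
lane [554.5 -31.9  -5.4] 12.577078102354626
pinkA [342.3  87.2  32.4] 4.115593403179692
laneTL [634.5 263.1  20. ]
laneTR [ 644.7 -318.    20. ]
laneBR [ 452.2 -318.3   20. ]
laneBL [443.7 255.6  20. ]
sil 0.89 ((253.8500213623047, 209.05001831054688), (34.152591705322266, 14.862703323364258), 71.56504821777344)
sil 0.85 ((406.6177062988281, 196.47061157226562), (32.25723648071289, 15.037208557128906), 75.96376037597656)
sil 0.76 ((285.0, 206.5), (33.0, 14.0), 90.0)
sil 0.68 ((302.6551513671875, 265.862060546875), (33.79655075073242, 15.598407745361328), 21.801406860351562)
sil 0.67 ((252.50003051757812, 274.5000305175781), (16.4438419342041, 36.04996109008789), 71.56504821777344)
sil 0.57 ((345.3389892578125, 202.248779296875), (34.0135612487793, 15.36546802520752), 77.90524291992188)
sil 0.51 ((315.06756591796875, 207.40541076660156), (17.59069061279297, 13.809514999389648), 80.53767395019531)
```

View pics/crop1.png

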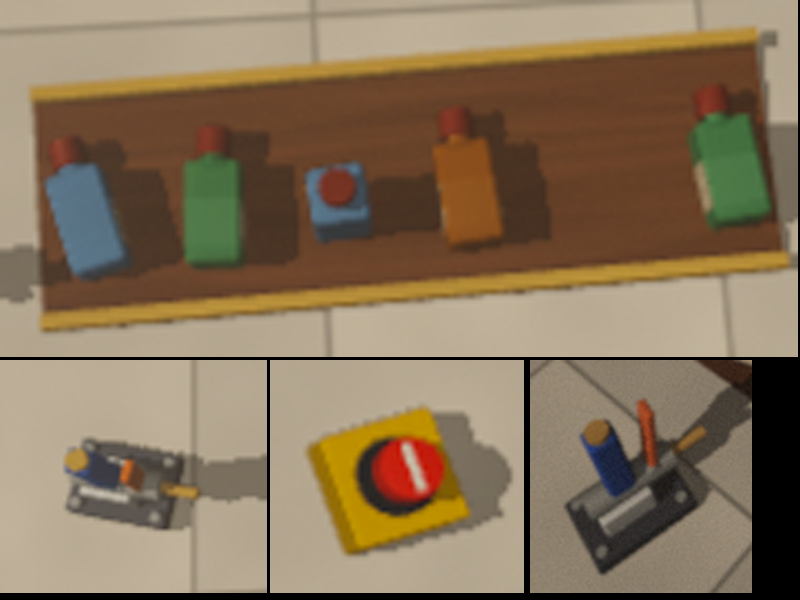

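The crop confirms the choice of flasks: blue, green, amber and green lying, and blue flask6 standing. The mushroom's white bar is at about (468.5,215.5), the grip top at about (183.4,220), and the nozzle tip at about (218.4,229.6). Next I fit the poses by silhouette.

```bash
cat >> look.py <<'E'
from scipy.optimize import minimize
from scipy.spatial.transform import Rotation as Ro
def model(up):
    B=np.array([[x,y,z] for x in(-40,40) for y in(-22,22) for z in(-22,22)],float)
    t=np.linspace(0,2*np.pi,16,endpoint=False)
    C=np.array([[x,14*np.cos(a),14*np.sin(a)] for x in(46,68) for a in t])
    N=np.array([[x,8*np.cos(a),8*np.sin(a)] for x in(38,48) for a in t])
    return [B,N,C]
def rend(cam,x,y,yaw,up,dz=0):
    R=Ro.from_euler('z',yaw).as_matrix()@(Ro.from_euler('y',-np.pi/2).as_matrix() if up else np.eye(3))
    m=np.zeros((1600,2560),np.uint8)
    for P in model(up):
        uv=np.array([proj(cam,R@p+[x,y,(48 if up else 30)+dz]) for p in P])
        cv2.fillConvexPoly(m,cv2.convexHull(((uv+.5)*4).astype(np.int32)),1)
    return cv2.resize(m.astype(np.float32),(640,400),interpolation=cv2.INTER_AREA)
def fit(masks,x,y,yaw,up):
    def cost(p):
        c=0
        for cam,m in masks.items():
            r=rend(cam,p[0],p[1],p[2],up);c+=1-np.minimum(r,m).sum()/np.maximum(r,m).sum()
        return c/len(masks)
    r=minimize(cost,[x,y,yaw],method='Nelder-Mead',options=dict(initial_simplex=[[x,y,yaw],[x+10,y,yaw],[x,y+10,yaw],[x,y,yaw+.15]],xatol=.3,fatol=1e-4,maxiter=70))
    return r.x,r.fun
def flasks():
    """fit every flask in the lane from both cameras"""
    F={}
    for cam in('top','side'):
        im=optics.capture(cam)
        for s in finder.silhouettes('flask1',cam):
            v,u=np.nonzero(s['region']); 
            if len(u)<60: continue
            p=atz(cam,(u.mean(),v.mean()),35)
            if not(455<p[0]<640 and -335<p[1]<275):continue
            hsv=cv2.cvtColor(im,cv2.COLOR_RGB2HSV)[s['region']];h=hsv[hsv[:,1]>90][:,0]
            F.setdefault(cam,[]).append((p,s['region'].astype(np.float32),s['confidence'],np.median(h)))
    out=[]
    for p,m,c,h in F.get('top',[]):
        q=[(np.linalg.norm(p-b[0]),i) for i,b in enumerate(F.get('side',[]))]
        ms={'top':m}
        if q and min(q)[0]<45: ms['side']=F['side'][min(q)[1]][1]
        best=[]
        for up in(0,1):
            for y0 in ((-.3,.3) if up==0 else (0.,)):
                best.append((*fit(ms,p[0]-(10 if not up else 0),p[1],y0,up),up))
        b=min(best,key=lambda t:t[1]);out.append((b[0],b[1],b[2],len(ms),h,c))
        print('UP' if b[2] else 'lying',np.round(b[0],2),'err%.2f'%b[1],'other%.2f'%min(t[1] for t in best if t[2]!=b[2]),'views',len(ms),'hue',h,'conf%.2f'%c)
    return out
def plan(*targets,start=None):
    """targets: (pos, R); prints offset/delta_rot numbers for successive calls, from commanded start (default measured)"""
    if start is None:
        o=get_obs();start=(np.array(o['tool_pos']),Ro.from_euler('xyz',o['tcp_rot']))
    p,R=start
    for tp,tR in targets:
        off=np.round(R.inv().apply(np.array(tp)-p)/120,3);dr=np.round((R.inv()*tR).as_rotvec()/(2*np.pi),4)
        print(off.tolist(),dr.tolist(),'' if abs(off).max()<=1 else 'TOO FAR')
        p=p+R.apply(off*120);R=R*Ro.from_rotvec(dr*2*np.pi)
    return p,R
def tool(yaw,tilt=0):
    """tool y = lane-ish y rotated by yaw; tilt>0 points forward (+x), <0 back to robot"""
    return Ro.from_euler('z',yaw)*Ro.from_euler('y',-tilt)*Ro.from_euler('x',np.pi)
E
python3 - <<'E'
from look import *
np.set_printoptions(precision=3,suppress=True)
o=get_obs();print(o['joint_positions'],o['tool_pos'],o['tcp_rot'],o['time'])
flasks()
print('cap',atz('top',(468.5,215.5),85),proj('side',atz('top',(468.5,215.5),85)))
print('grip',atz('top',(183.4,220),150),'noz',atz('top',(218.4,229.6),56))
for t,c in(('stop_top','side'),('stop','side'),('blower','side')):
    for s in finder.silhouettes(t,c)[:2]:print(t,c,s['box'],s['confidence'])
for y in(0,):print(tool(y).as_matrix())
E
```

```text
[-1.307  0.342  1.524 -0.     1.275 -0.146] [ 209.185 -481.541  226.743] [3.142 0.    0.41 ] 1.25Traceback (most recent call last):
  File "<stdin>", line 4, in <module>
  File "look.py", line 60, in flasks
    best.append((*fit(ms,p[0]-(10 if not up else 0),p[1],y0,up),up))
                  ~~~^^^^^^^^^^^^^^^^^^^^^^^^^^^^^^^^^^^^^^^^^^
  File "look.py", line 38, in fit
    r=minimize(cost,[x,y,yaw],method='Nelder-Mead',options=dict(initial_simplex=[[x,y,yaw],[x+10,y,yaw],[x,y+10,yaw],[x,y,yaw+.15]],xatol=.3,fatol=1e-4,maxiter=70))
    res = _minimize_neldermead(fun, x0, args, callback, bounds=bounds,
                               **options)
    fxr = func(xr)
    fx = function(np.copy(x), *(wrapper_args + args))
  File "look.py", line 36, in cost
    r=rend(cam,p[0],p[1],p[2],up);c+=1-np.minimum(r,m).sum()/np.maximum(r,m).sum()
  File "look.py", line 29, in rend
    uv=np.array([proj(cam,R@p+[x,y,(48 if up else 30)+dz]) for p in P])
                 ~~~~^^^^^^^^^^^^^^^^^^^^^^^^^^^^^^^^^^^^^
  File "look.py", line 11, in proj
    k=optics.get_calibration(cam);T=np.linalg.inv(np.array(k['world_from_camera']))
ValueError: time passes only in moves, steps and waits
```

```bash
python3 - <<'E'
s=open('look.py').read()
s=s.replace("optics.get_calibration(cam)","calib(cam)").replace("def snap","import functools\n@functools.cache\ndef calib(c): return optics.get_calibration(c)\n@functools.cache\ndef cinv(c): return np.linalg.inv(np.array(calib(c)['world_from_camera']))\ndef snap",1)
s=s.replace("T=np.linalg.inv(np.array(k['world_from_camera']))","T=cinv(cam)")
open('look.py','w').write(s)
E
python3 - <<'E'
from look import *
np.set_printoptions(precision=3,suppress=True)
flasks()
c=atz('top',(468.5,215.5),85)
print('cap',c,proj('side',c))
print('grip',atz('top',(183.4,220),150),'noz',atz('top',(218.4,229.6),56))
for t,cm in(('stop_top','side'),('stop','side'),('blower','side')):
    for s in finder.silhouettes(t,cm)[:2]:print(t,cm,s['box'],s['confidence'])
print(get_obs()['time'])
E
```

```text
lying [ 538.34 -273.26    0.14] err0.14 other0.48 views 2 hue 56.0 conf0.98
lying [526.32 222.04   0.28] err0.11 other0.44 views 2 hue 7.0 conf0.95
UP [527.57  27.81   0.09] err0.12 other0.37 views 2 hue 6.0 conf0.82
lying [526.45 124.82  -0.02] err0.12 other0.43 views 2 hue 55.0 conf0.76
lying [531.24 -71.59   0.09] err0.10 other0.47 views 2 hue 14.0 conf0.61
cap [ 468.276 -446.78    85.   ] [421.05  140.522]
grip [489.223 414.897 150.   ] noz [470.12  335.582  56.   ]
stop_top side [412.4, 135.8, 425.2, 150.9] 0.55
stop side [397.8, 134.3, 430.6, 170.8] 0.74
stop side [243.0, 263.8, 285.4, 294.3] 0.32
blower side [186.3, 312.0, 251.4, 384.5] 0.95
blower side [287.1, 162.6, 304.4, 179.1] 0.53
1.8
```

```bash
python3 - <<'E'
from look import *
R=Ro.from_euler('xyz',get_obs()['tcp_rot'])
plan(((310,-480,200),R),((400,-465,160),R),((468.3,-446.8,110),R),((468.3,-446.8,88),R),((468.3,-446.8,73),R),((468.3,-446.8,140),R))
E
```

```text
[0.775, 0.323, 0.223] [0.0, 0.0, 0.0] 
[0.738, 0.184, 0.333] [0.0, 0.0, 0.0] 
[0.583, 0.088, 0.417] [0.0, 0.0, 0.0] 
[-0.0, -0.0, 0.183] [0.0, 0.0, 0.0] 
[-0.0, -0.0, 0.125] [0.0, 0.0, 0.0] 
[-0.0, -0.0, -0.558] [0.0, 0.0, 0.0]
```

Request:
send_rows --offset '[[0.39,0.16,0.11],[0.775,0.323,0.223],[0.775,0.323,0.223]]' --delta_rot '[[0,0,0],[0,0,0],[0,0,0]]' --grip 0

```text
time: 2.17
tool_pos: [312.5, -478.9, 198.5]
tcp_rot: [-3.14, -0.001, 0.413]
contact_force: [0.0, 0.1, 0.2]
grip_width: 66.4
finger_force: 0.0
```

Request:
send_rows --offset '[[0.37,0.09,0.17],[0.738,0.184,0.333],[0.738,0.184,0.333]]' --delta_rot '[[0,0,0],[0,0,0],[0,0,0]]'

```text
time: 2.55
tool_pos: [401.3, -463.6, 158.2]
tcp_rot: [-3.139, 0.0, 0.413]
contact_force: [-0.3, 0.2, 0.5]
grip_width: 36.4
finger_force: 0.0
```

Request:
send_rows --offset '[[0.29,0.04,0.2],[0.583,0.088,0.417],[0.583,0.088,0.417],[0.583,0.088,0.417]]' --delta_rot '[[0,0,0],[0,0,0],[0,0,0],[0,0,0]]'

```text
time: 3.05
tool_pos: [467.2, -447.8, 110.9]
tcp_rot: [3.141, 0.0, 0.409]
contact_force: [-0.1, 0.3, 0.9]
grip_width: 1.1
finger_force: 0.0
```

Request:
send_rows --offset '[[0,0,0.1],[0,0,0.183],[0,0,0.183]]' --delta_rot '[[0,0,0],[0,0,0],[0,0,0]]'

```text
time: 3.42
tool_pos: [467.4, -446.6, 86.9]
tcp_rot: [-3.14, 0.001, 0.409]
contact_force: [0.5, -0.7, -0.9]
grip_width: 0.3
finger_force: 0.0
```

Request:
send_rows --offset '[[0,0,0.04],[0,0,0.08],[0,0,0.11],[0,0,0.13],[0,0,0.13],[0,0,0.13]]' --delta_rot '[[0,0,0],[0,0,0],[0,0,0],[0,0,0],[0,0,0],[0,0,0]]'

```text
time: 4.18
tool_pos: [468.5, -447.2, 73.2]
tcp_rot: [3.14, -0.0, 0.41]
contact_force: [-1.4, 0.6, 5.8]
grip_width: 0.5
finger_force: 3.1
```

Request:
send_rows --offset '[[0,0,-0.4],[0,0,-0.8],[0,0,-0.8]]' --delta_rot '[[0,0,0],[0,0,0],[0,0,0]]' --grip 1

```text
time: 4.55
tool_pos: [470.0, -448.5, 172.9]
tcp_rot: [3.133, -0.003, 0.41]
contact_force: [0.0, -0.1, -0.1]
grip_width: 26.2
finger_force: 0.0
```

```bash
python3 - <<'E'
from look import *
np.set_printoptions(precision=3,suppress=True)
o=get_obs();print(o['joint_positions'],o['tool_pos'],o['tcp_rot'])
im=optics.capture('side')
print(finder.silhouettes('stop_top','side')[0]['box'])
cv2.imwrite('pics/s1.png',cv2.resize(im[120:190,380:450,::-1],(400,400),interpolation=cv2.INTER_CUBIC))
E
```

```text
[-0.88   0.609  1.236  0.     1.289  0.281] [ 469.966 -448.47   172.88 ] [ 3.133 -0.003  0.41 ]
[413.1, 138.7, 426.6, 153.7]
```

View pics/s1.png

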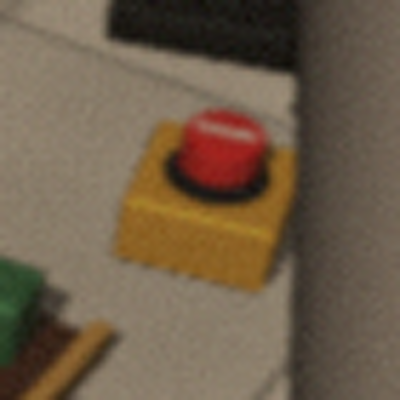

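The stop reads pressed home: the cap is lower in the picture and the TCP bottomed out at z=73.2. Next I hover over the green flask at (408,200) and sample tilts to learn the arm geometry.

```bash
cat >> look.py <<'E'
def grasp(f,tilt,h=36,along=28,up=0):
    """TCP pose to hold lying flask fit f=(x,y,yaw)"""
    R=tool(f[2],tilt);g=np.array([f[0]+along*np.cos(f[2]),f[1]+along*np.sin(f[2]),h])
    return g+R.apply([0,0,19])+[0,0,up],R
E
python3 - <<'E'
from look import *
f=(538.3,-273.3,.14)
p,R=grasp(f,np.deg2rad(15),up=130)
print(p)
s=plan(((500,-370,190),tool(.3)),(p,R))
s=plan((p,tool(f[2],-.7)),(p,R),start=s)
E
```

```text
[ 570.89549631 -268.70658089  147.6474093 ]
[0.497, -0.481, -0.181] [0.0, -0.0, 0.0175] 
[0.813, -0.631, 0.352] [-0.0033, 0.0416, 0.0253] 
[0.0, -0.0, 0.001] [-0.0, -0.1531, 0.0] 
[-0.0, -0.0, -0.0] [-0.0, 0.1531, 0.0]
```

Request:
send_rows --offset '[[0.25,-0.24,-0.09],[0.497,-0.481,-0.181],[0.497,-0.481,-0.181]]' --delta_rot '[[0,0,0.009],[0,0,0.0175],[0,0,0.0175]]'

```text
time: 5.03
tool_pos: [500.9, -367.3, 189.2]
tcp_rot: [-3.14, 0.0, 0.303]
contact_force: [-0.6, -0.7, -0.5]
grip_width: 63.7
finger_force: 0.0
```

Request:
send_rows --offset '[[0.27,-0.2,0.12],[0.54,-0.42,0.24],[0.813,-0.631,0.352],[0.813,-0.631,0.352],[0.813,-0.631,0.352]]' --delta_rot '[[-0.001,0.02,0.01],[-0.0033,0.0416,0.0253],[-0.0033,0.0416,0.0253],[-0.0033,0.0416,0.0253],[-0.0033,0.0416,0.0253]]'

```text
time: 5.65
tool_pos: [570.5, -269.7, 146.9]
tcp_rot: [-3.141, -0.261, 0.14]
contact_force: [0.1, -0.9, 0.1]
grip_width: 91.9
finger_force: 0.0
```

```bash
python3 - <<'E'
from look import *
np.set_printoptions(precision=4,suppress=True)
o=get_obs();print(o['joint_positions'],o['tool_pos'],o['tcp_rot'],o['time'])
E
```

```text
[-0.6575  0.498   1.5427  0.2325  0.9302  0.6498] [ 570.4673 -269.6709  146.9434] [-3.1411 -0.2606  0.1401] 5.65
```

Request:
send_rows --offset '[[0,0,0],[0,0,0],[0,0,0],[0,0,0],[0,0,0],[0,0,0],[0,0,0]]' --delta_rot '[[0,-0.03,0],[0,-0.06,0],[0,-0.09,0],[0,-0.12,0],[0,-0.153,0],[0,-0.153,0],[0,-0.153,0]]'

```text
time: 6.52
tool_pos: [570.7, -270.0, 147.5]
tcp_rot: [-3.141, 0.697, 0.139]
contact_force: [-0.0, 0.3, 0.0]
grip_width: 91.9
finger_force: 0.0
```

```bash
python3 - <<'E'
from look import *
np.set_printoptions(precision=4,suppress=True)
o=get_obs();print(o['joint_positions'],o['tool_pos'],o['tcp_rot'],o['time'])
E
```

```text
[-0.3976  1.0328  0.656  -0.3779  2.0459  0.9628] [ 570.6871 -270.0021  147.4618] [-3.1413  0.6969  0.1395] 6.525
```

```bash
cat > arm.py <<'E'
from look import *
from scipy.optimize import least_squares
def rz(a):return Ro.from_euler('z',a).as_matrix()
def ry(a):return Ro.from_euler('y',a).as_matrix()
LO=np.array([-2.53,-.77,.04,-1,.28,-3.11]);HI=np.array([2.53,2.02,2.7,4.14,2.66,3.11])
def fk(q,k,s4=1,s6=1):
    a1,d1,L2,L3,e,Lt,l1,l2=k
    R=rz(q[0]);p=R@[a1,l1,d1]
    R=R@ry(q[1]);p=p+R@[0,0,L2]
    R=R@ry(q[2]);p=p+R@[e,0,L3]
    R=R@rz(s4*q[3]);p=p+R@[0,l2,0]
    R=R@ry(q[4]);R=R@rz(s6*q[5]);p=p+R@[0,0,Lt]
    return p,R
Q=np.array([[-1.307,.342,1.524,0,1.275,-.146],[-.6575,.498,1.5427,.2325,.9302,.6498],[-.3976,1.0328,.656,-.3779,2.0459,.9628]])
X=np.array([[209.19,-481.54,226.74],[570.467,-269.671,146.943],[570.687,-270.002,147.462]])
E3=[[np.pi,0,.41],[-3.1411,-.2606,.1401],[-3.1413,.6969,.1395]]
if __name__=='__main__':
    np.set_printoptions(precision=3,suppress=True)
    for s4 in(1,-1):
        f=lambda k:np.concatenate([fk(q,k,s4)[0]-x for q,x in zip(Q,X)])
        r=least_squares(lambda k:np.concatenate([f(k),.01*(k-k0)]),k0:=np.array([0,300,500,400,0,300,0,70.]));
        print(s4,r.x,f(r.x))
        for s6 in(1,-1):
            print(s6,[(Ro.from_matrix(fk(q,r.x,s4,s6)[1]).inv()*Ro.from_euler('xyz',e)).as_rotvec() for q,e in zip(Q,E3)])
E
python3 arm.py
```

```text
1 [ -6.681 225.053 505.645 386.696  46.246 317.747  72.035   4.498] [ 0.18  -0.13   0.178 -0.128  0.004 -0.084 -0.091 -0.04  -0.087]
1 [array([0.   , 0.001, 1.571]), array([0.   , 0.   , 1.571]), array([ 0.   , -0.   ,  1.571])]
-1 [array([0.   , 0.   , 1.279]), array([0.  , 0.  , 2.87]), array([-0.   , -0.   , -2.787])]
-1 [ 245.416 -997.223  145.266   -8.798 -814.602 -308.027   16.035   61.901] [ 2.298 -2.593  2.841 -3.067 -0.175 -1.342 -0.561  0.744 -1.369]
1 [array([0.   , 0.001, 1.571]), array([-0.058,  0.426,  1.828]), array([-0.138, -0.768,  1.848])]
-1 [array([0.   , 0.   , 1.279]), array([ 0.409, -0.409, -3.078]), array([-0.607,  0.607, -2.315])]
```

```bash
cat >> arm.py <<'E'
K=np.array([-6.681,225.053,505.645,386.696,46.246,317.747,72.035,4.498]);RZ=rz(np.pi/2)
def ik(p,R,q0):
    Rm=R.as_matrix()
    def f(q):
        a,b=fk(q,K);return np.concatenate([(a-p)/100,(Ro.from_matrix(b@RZ).inv()*R).as_rotvec()])
    r=least_squares(f,np.clip(q0,LO+.01,HI-.01),bounds=(LO,HI),max_nfev=60)
    return r.x,np.linalg.norm(r.fun),np.min(np.minimum(r.x-LO,HI-r.x))
def upose(x,y,psi,back,h=76,up=0):
    """TCP pose holding an upright flask at x,y; psi = yaw of outward (wrist) direction; tool leans back"""
    R=tool(psi+np.pi,back)  # tool x toward robot, points at robot
    return np.array([x,y,h+up])+R.apply([0,0,19]),R
E
python3 - <<'E'
from arm import *
np.set_printoptions(precision=2,suppress=True)
b=np.deg2rad(75)
p,R=upose(490,-285,0,b);print(p,R.as_matrix())
for y in(-297,-30,100,225):
    for x in(485,515):
        for psi in np.deg2rad([-40,-20,0,20,40]):
            for back in np.deg2rad([75]):
                best=None
                for q4 in(-.5,.3):
                    p,R=upose(x,y,psi,back);s=ik(p,R,[np.arctan2(y,x),1,1,q4,2.,-1.5])
                    if best is None or s[1]<best[1]:best=s
                if best[1]<.01:print(y,x,np.rad2deg(psi),best[0],'m%.2f'%best[2])
for f in((538.3,-273.3,.14),(531.2,-71.6,.09),(526.5,124.8,-.02),(526.3,222,.28)):
    for t in(15,20):
        p,R=grasp(f,np.deg2rad(t));print(f,t,ik(p,R,[np.arctan2(f[1],f[0])-.1,.5,1.6,.1,.8,.8]))
E
```

```text
[ 471.65 -285.     71.08] [[-0.26  0.   -0.97]
 [ 0.    1.    0.  ]
 [ 0.97  0.   -0.26]]
-297 485 -40.0 [-0.69  1.41  0.44  0.02  2.6  -1.55] m0.06
-297 485 -20.0 [-0.57  1.41  0.45 -0.39  2.55 -1.96] m0.11
-297 485 0.0 [-0.46  1.33  0.62 -0.65  2.36 -2.19] m0.30
-297 485 20.0 [-0.35  1.23  0.87 -0.81  2.1  -2.27] m0.19
-297 485 40.0 [-0.26  1.13  1.15 -0.96  1.83 -2.27] m0.04
-297 515 0.0 [-0.44  1.42  0.42 -0.71  2.46 -2.28] m0.20
-297 515 20.0 [-0.34  1.29  0.72 -0.84  2.17 -2.34] m0.16
-297 515 40.0 [-0.25  1.17  1.04 -0.97  1.88 -2.33] m0.03
-30 485 -40.0 [-0.4   1.16  1.07  0.35  2.18 -1.29] m0.48
-30 485 -20.0 [-0.27  1.21  0.95  0.1   2.29 -1.48] m0.37
-30 485 0.0 [-0.14  1.22  0.91 -0.18  2.31 -1.73] m0.35
-30 485 20.0 [-0.01  1.19  0.98 -0.44  2.21 -1.94] m0.45
-30 485 40.0 [ 0.11  1.14  1.12 -0.64  2.04 -2.07] m0.36
-30 515 -40.0 [-0.38  1.21  0.95  0.39  2.24 -1.24] m0.42
-30 515 -20.0 [-0.26  1.26  0.81  0.13  2.38 -1.46] m0.28
-30 515 0.0 [-0.13  1.28  0.76 -0.19  2.4  -1.75] m0.26
-30 515 20.0 [-0.01  1.25  0.84 -0.47  2.29 -1.99] m0.37
-30 515 40.0 [ 0.11  1.18  1.  
[... 1608 characters left out ...]
 -71.6, 0.09) 20 (array([-0.33,  0.56,  1.94,  0.42,  0.35,  0.77]), np.float64(8.001580734052172e-15), np.float64(0.06908005890352903))
(526.5, 124.8, -0.02) 15 (array([ 0.1 ,  0.58,  1.85, -0.07,  0.45,  1.75]), np.float64(5.551671861479092e-10), np.float64(0.17202496011679314))
(526.5, 124.8, -0.02) 20 (array([ 0.11,  0.57,  1.92, -0.14,  0.31,  1.83]), np.float64(1.2164473284794876e-11), np.float64(0.03266483699347933))
(526.3, 222, 0.28) 15 (array([0.26, 0.62, 1.77, 0.01, 0.49, 1.55]), np.float64(1.1842858970355875e-14), np.float64(0.21316329800845357))
(526.3, 222, 0.28) 20 (array([0.26, 0.6 , 1.84, 0.02, 0.35, 1.54]), np.float64(8.201578285992354e-11), np.float64(0.06925313381261772))
```

```bash
cat >> arm.py <<'E'
B=np.deg2rad(35)
def place_plan(f,xy,psi=0.,start=None,hov=70,lift=120,h=36,along=28,pre=()):
    if start is None:
        o=get_obs();start=(np.array(o['tool_pos']),Ro.from_euler('xyz',o['tcp_rot']));q=np.array(o['joint_positions'])
    else: q=None
    g,Rg=grasp(f,-B,h,along); u,Ru=upose(xy[0]+h-30,xy[1],psi,np.pi/2-B,h=48+along+.5)
    d=(Rg.inv()*Ru).as_rotvec()
    if d[2]<0 : d=d*(1-2*np.pi/np.linalg.norm(d))   # turn with q6 decreasing
    if getattr(place_plan,'flip',0): d=d*(1-2*np.pi/np.linalg.norm(d))
    T=[(np.array(p),R) for p,R in pre]+[(g+[0,0,hov],Rg),(g,Rg),(g+[12,0,lift],Rg)]
    a=T[-1][0];b=u+[0,0,lift-30]
    for s in(1/3,2/3,1.):T.append((a+(b-a)*s,Rg*Ro.from_rotvec(d*s)))
    T+=[(u+[0,0,10],Ru),(u,Ru),(u-Ru.apply([0,0,75]),Ru),(u-Ru.apply([0,0,75])+[0,0,90],Ru)]
    pp,RR=start
    if q is None:q=np.array([np.arctan2(f[1],f[0])-.1,.8,1.2,0,1.5,1.2])
    for i,(p,R) in enumerate(T):
        for s in np.linspace(.2,1,5):
            P=pp+(p-pp)*s;rr=RR*Ro.from_rotvec((RR.inv()*R).as_rotvec()*s);q,e,m=ik(P,rr,q)
            if e>.01 or m<.1:print('  IK?',i,s,np.round(q,2),round(e,3),round(m,2))
        ang=np.rad2deg(np.linalg.norm((RR.inv()*R).as_rotvec()));n=max(np.linalg.norm(p-pp)/62,ang/10.7)
        print(i,np.round(p,0),'rows>=%.1f'%n,end=' ');pp,RR=plan((p,R),start=(pp,RR))
    print('q end',np.round(q,2));return pp,RR
E
python3 - <<'E'
from arm import *
place_plan((538.3,-273.3,.14),(515,-283))
E
```

```text
0 [ 555. -271.   90.] rows>=1.0 [0.206, -0.01, 0.447] [-0.0001, 0.0137, -0.0001] 
1 [ 555. -271.   20.] rows>=1.1 [0.335, -0.0, 0.478] [-0.0, -0.0, 0.0] 
2 [ 567. -271.  140.] rows>=1.9 [-0.492, 0.014, -0.876] [-0.0, -0.0, 0.0] 
3 [ 547. -275.  145.] rows>=5.8 [-0.168, 0.009, 0.066] [-0.0298, -0.0085, 0.1691] 
  IK? 4 1.0 [-0.37  1.06  0.73 -0.55  2.11  3.08] 0.0 0.03
4 [ 526. -279.  151.] rows>=5.8 [-0.076, 0.137, 0.088] [-0.0298, -0.0085, 0.1691] 
  IK? 5 0.2 [-0.39  1.13  0.63 -0.59  2.23  3.11] 0.16 0.0
  IK? 5 0.4 [-0.4   1.27  0.41 -0.71  2.44  3.11] 0.325 0.0
  IK? 5 0.6000000000000001 [-0.43  1.45  0.07 -0.95  2.66  3.11] 0.41 0.0
  IK? 5 0.8 [-0.43  1.46  0.04 -1.    2.66  3.11] 0.517 0.0
  IK? 5 1.0 [-0.44  1.46  0.04 -1.    2.66  3.11] 0.675 0.0
5 [ 505. -283.  156.] rows>=5.8 [0.078, 0.115, 0.114] [-0.0298, -0.0085, 0.1691] 
  IK? 6 0.2 [-0.44  1.49  0.04 -1.    2.66  3.11] 0.684 0.0
  IK? 6 0.4 [-0.44  1.51  0.04 -1.    2.66  3.11] 0.693 0.0
  IK? 6 0.6000000000000001 [-0.43  1.54  0.04 -1.    2.66  3.11] 0.702 0.0
  IK? 6 0.8 [-0.43  1.56  0.04 -1.    2.66  3.11] 0.712 
[... 631 characters left out ...]
.688 0.0
  IK? 8 0.6000000000000001 [-0.39  1.54  0.04 -1.    2.61  3.11] 0.676 0.0
  IK? 8 0.8 [-0.37  1.52  0.04 -1.    2.58  3.11] 0.671 0.0
  IK? 8 1.0 [-0.35  1.5   0.04 -1.    2.55  3.11] 0.67 0.0
8 [ 567. -283.  109.] rows>=1.2 [-0.0, 0.0, -0.625] [-0.0, 0.0, 0.0] 
  IK? 9 0.2 [-0.36  1.48  0.04 -1.    2.56  3.11] 0.649 0.0
  IK? 9 0.4 [-0.36  1.45  0.04 -1.    2.57  3.11] 0.629 0.0
  IK? 9 0.6000000000000001 [-0.37  1.43  0.04 -1.    2.58  3.11] 0.609 0.0
  IK? 9 0.8 [-0.37  1.4   0.04 -1.    2.59  3.11] 0.59 0.0
  IK? 9 1.0 [-0.37  1.37  0.04 -1.    2.6   3.11] 0.572 0.0
9 [ 567. -283.  199.] rows>=1.5 [0.614, 0.0, -0.43] [-0.0, 0.0, 0.0] 
q end [-0.37  1.37  0.04 -1.    2.6   3.11]
```

```bash
sed -i 's/if d\[2\]<0 :/if d[2]>0:/' arm.py; python3 - <<'E'
from arm import *
place_plan((538.3,-273.3,.14),(515,-283))
E
```

```text
0 [ 555. -271.   90.] rows>=1.0 [0.206, -0.01, 0.447] [-0.0001, 0.0137, -0.0001] 
1 [ 555. -271.   20.] rows>=1.1 [0.335, -0.0, 0.478] [-0.0, -0.0, 0.0] 
2 [ 567. -271.  140.] rows>=1.9 [-0.492, 0.014, -0.876] [-0.0, -0.0, 0.0] 
3 [ 547. -275.  145.] rows>=5.4 [-0.168, 0.009, 0.066] [0.028, 0.008, -0.1587] 
4 [ 526. -279.  151.] rows>=5.4 [-0.106, -0.127, 0.069] [0.028, 0.008, -0.1588] 
5 [ 505. -283.  156.] rows>=5.4 [0.039, -0.148, 0.094] [0.028, 0.008, -0.1588] 
6 [ 505. -283.   76.] rows>=1.3 [-0.546, 0.0, 0.383] [0.0, -0.0, 0.0] 
7 [ 505. -283.   66.] rows>=0.2 [-0.068, 0.0, 0.047] [0.0, -0.0, 0.0] 
8 [ 567. -283.  109.] rows>=1.2 [0.0, 0.0, -0.625] [0.0, -0.0, 0.0] 
  IK? 9 0.8 [-0.42  1.31  0.13 -0.62  2.53 -2.35] 0.0 0.09
  IK? 9 1.0 [-0.42  1.31  0.07 -0.67  2.58 -2.41] 0.0 0.03
9 [ 567. -283.  199.] rows>=1.5 [0.614, 0.0, -0.43] [0.0, -0.0, 0.0] 
q end [-0.42  1.31  0.07 -0.67  2.58 -2.41]
```

Request:
send_rows --offset '[[0.1,0,0.22],[0.206,-0.01,0.447],[0.206,-0.01,0.447]]' --delta_rot '[[0,0.007,0],[0,0.0137,0],[0,0.0137,0]]' --grip 1

```text
time: 6.9
tool_pos: [553.6, -270.9, 93.1]
tcp_rot: [3.142, 0.611, 0.138]
contact_force: [-1.1, 0.4, 0.8]
grip_width: 91.8
finger_force: 0.0
```

Request:
send_rows --offset '[[0.1,0,0.15],[0.21,0,0.3],[0.335,0,0.478],[0.335,0,0.478]]' --delta_rot '[[0,0,0],[0,0,0],[0,0,0],[0,0,0]]'

```text
time: 7.4
tool_pos: [553.8, -269.1, 17.6]
tcp_rot: [-3.137, 0.618, 0.143]
contact_force: [1.1, 0.2, 0.0]
grip_width: 91.6
finger_force: 0.0
```

Request:
send_rows --offset '[[0,0,0],[0,0,0],[0,0,0],[0,0,0],[0,0,0]]' --delta_rot '[[0,0,0],[0,0,0],[0,0,0],[0,0,0],[0,0,0]]' --grip 0

```text
time: 8.02
tool_pos: [555.3, -270.3, 21.2]
tcp_rot: [3.141, 0.613, 0.14]
contact_force: [0.3, -2.3, 0.4]
grip_width: 46.4
finger_force: 0.7
```

Request:
send_rows --offset '[[-0.12,0,-0.22],[-0.25,0.01,-0.44],[-0.37,0.01,-0.66],[-0.492,0.014,-0.876],[-0.492,0.014,-0.876]]' --delta_rot '[[0,0,0],[0,0,0],[0,0,0],[0,0,0],[0,0,0]]'

```text
time: 8.65
tool_pos: [568.6, -270.3, 142.7]
tcp_rot: [3.138, 0.609, 0.138]
contact_force: [0.0, -0.2, -2.0]
grip_width: 43.8
finger_force: 29.9
```

Gripped: width 43.8 mm, and the lift adds about 1.8 N. Next I roll the flask round and place it.

Request:
send_rows --offset '[[-0.03,0,0.01],[-0.06,0,0.02],[-0.09,0.01,0.03],[-0.12,0.01,0.04],[-0.15,0.01,0.05],[-0.168,0.009,0.066],[-0.168,0.009,0.066]]' --delta_rot '[[0.0047,0.0013,-0.0265],[0.0093,0.0027,-0.0529],[0.014,0.004,-0.0794],[0.0187,0.0053,-0.1058],[0.0233,0.0067,-0.1323],[0.028,0.008,-0.1587],[0.028,0.008,-0.1587]]'

```text
time: 9.52
tool_pos: [546.1, -274.1, 143.5]
tcp_rot: [-2.497, 0.214, 1.155]
contact_force: [-0.3, -0.4, -2.3]
grip_width: 43.9
finger_force: 29.9
```

Request:
send_rows --offset '[[-0.02,-0.02,0.01],[-0.04,-0.04,0.02],[-0.06,-0.06,0.03],[-0.08,-0.08,0.05],[-0.1,-0.1,0.06],[-0.106,-0.127,0.069],[-0.106,-0.127,0.069]]' --delta_rot '[[0.0047,0.0013,-0.0265],[0.0093,0.0027,-0.0529],[0.014,0.004,-0.0794],[0.0187,0.0053,-0.1058],[0.0233,0.0067,-0.1323],[0.028,0.008,-0.1588],[0.028,0.008,-0.1588]]'

```text
time: 10.4
tool_pos: [526.2, -277.5, 149.7]
tcp_rot: [-2.416, -0.484, 1.888]
contact_force: [-0.3, 0.3, -2.4]
grip_width: 43.9
finger_force: 29.9
```

Request:
send_rows --offset '[[0.01,-0.02,0.02],[0.01,-0.05,0.03],[0.02,-0.07,0.05],[0.03,-0.1,0.06],[0.03,-0.12,0.08],[0.039,-0.148,0.094],[0.039,-0.148,0.094]]' --delta_rot '[[0.0047,0.0013,-0.0265],[0.0093,0.0027,-0.0529],[0.014,0.004,-0.0794],[0.0187,0.0053,-0.1058],[0.0233,0.0067,-0.1323],[0.028,0.008,-0.1588],[0.028,0.008,-0.1588]]'

```text
time: 11.28
tool_pos: [505.8, -281.5, 156.0]
tcp_rot: [-3.133, -0.962, 3.132]
contact_force: [0.1, -0.2, -1.7]
grip_width: 44.0
finger_force: 29.9
```

```bash
python3 - <<'E'
from arm import *
np.set_printoptions(precision=3,suppress=True)
o=get_obs();print(o['joint_positions'],o['tool_pos'],o['tcp_rot'],o['grip_width'],o['time'])
im=optics.capture('side');cv2.imwrite('pics/s2.png',cv2.resize(im[100:300,240:440,::-1],(600,600),interpolation=cv2.INTER_CUBIC))
u,Ru=upose(521,-283,0,np.pi/2-B,h=76.5)
plan((u+[0,0,8],Ru),(u,Ru))
E
```

```text
[-0.445  1.092  0.67  -0.467  2.236 -2.133] [ 505.825 -281.539  156.005] [-3.133 -0.962  3.132] 44.01494071724116 11.275
[-0.562, -0.007, 0.396] [0.0, -0.0003, -0.0011] 
[-0.054, 0.0, 0.039] [0.0, 0.0, 0.0]
```

View pics/s2.png

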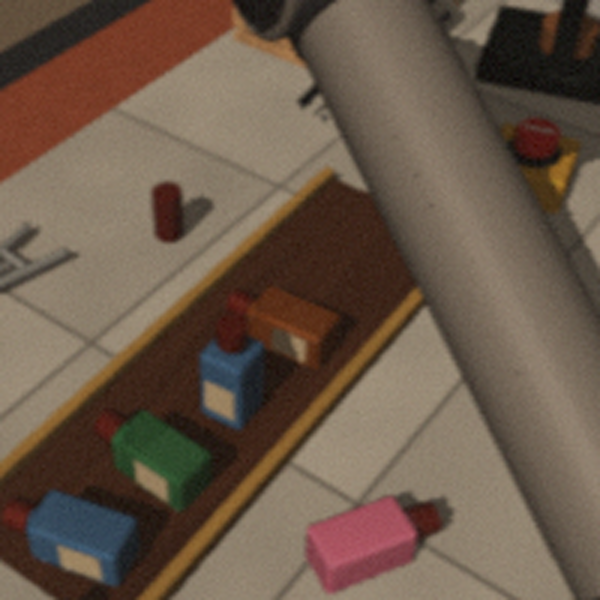

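The side view is blocked by the arm, so the held flask is hidden; the other flasks are unmoved. I lower it under force watch.

Request:
send_rows --offset '[[-0.19,0,0.13],[-0.38,0,0.26],[-0.5,0,0.35],[-0.562,-0.007,0.396],[-0.562,-0.007,0.396],[-0.562,-0.007,0.396]]' --delta_rot '[[0,0,0],[0,0,0],[0,0,0],[0,-0.0003,-0.0011],[0,-0.0003,-0.0011],[0,-0.0003,-0.0011]]'

```text
time: 12.08
tool_pos: [505.6, -283.0, 74.5]
tcp_rot: [3.134, -0.959, -3.132]
contact_force: [0.3, 0.1, -1.5]
grip_width: 43.9
finger_force: 30.0
```

Request:
send_rows --offset '[[-0.02,0,0.014],[-0.04,0,0.028],[-0.054,0,0.039],[-0.054,0,0.039]]' --delta_rot '[[0,0,0],[0,0,0],[0,0,0],[0,0,0]]'

```text
time: 12.58
tool_pos: [505.4, -282.7, 68.3]
tcp_rot: [3.135, -0.961, -3.133]
contact_force: [0.9, 1.8, 8.3]
grip_width: 43.8
finger_force: 30.0
```

Request:
send_rows --offset '[[0,0,0],[0,0,0],[0,0,0],[0,0,0]]' --delta_rot '[[0,0,0],[0,0,0],[0,0,0],[0,0,0]]' --grip 1

```text
time: 13.08
tool_pos: [505.1, -282.8, 65.5]
tcp_rot: [3.132, -0.961, -3.13]
contact_force: [-0.1, 0.0, 0.8]
grip_width: 79.3
finger_force: 0.0
```

Request:
send_rows --offset '[[0,0,-0.2],[0,0,-0.5],[0,0,-0.8],[0,0,-0.8]]' --delta_rot '[[0,0,0],[0,0,0],[0,0,0],[0,0,0]]'

```text
time: 13.58
tool_pos: [579.2, -280.5, 120.1]
tcp_rot: [3.131, -0.962, -3.128]
contact_force: [2.3, -3.0, 3.5]
grip_width: 91.8
finger_force: 0.0
```

```bash
python3 - <<'E'
from arm import *
flasks()
o=get_obs();f=(531.2,-71.6,.09)
R=Ro.from_euler('xyz',o['tcp_rot']);p=np.array(o['tool_pos']);print(o['joint_positions'].round(2),p,o['time'])
E
```

```text
UP [ 5.1383e+02 -2.8174e+02  2.1000e-01] err0.27 other0.46 views 2 hue 50.0 conf0.73
lying [ 5.2616e+02  1.2503e+02 -2.0000e-02] err0.09 other0.42 views 2 hue 55.0 conf0.69
lying [5.2545e+02 2.2123e+02 2.7000e-01] err0.08 other0.45 views 2 hue 7.0 conf0.62
[-0.41  1.41  0.04 -0.6   2.52 -2.33] [ 579.57500183 -281.54278096  119.81711583] 13.775
```

```bash
cat >> arm.py <<'E'
def unroll(f,via,up=110):
    """waypoints from the present pose back to above the next lying flask"""
    o=get_obs();p=np.array(o['tool_pos']);R=Ro.from_euler('xyz',o['tcp_rot']);g,Rg=grasp(f,-B,36,28);g=g+[0,0,up]
    d=(R.inv()*Rg).as_rotvec()
    if d[2]<0:d=d*(1-2*np.pi/np.linalg.norm(d))
    via=np.array(via)
    return [(via+(g-via)*s,R*Ro.from_rotvec(d*t)) for s,t in((0,.15),(1/3,.4),(2/3,.7),(1,1))]
E
python3 - <<'E'
from arm import *
f=(531.2,-71.6,.09)
place_plan(f,(520,-88),pre=unroll(f,(555,-250,160)))
E
```

```text
0 [ 555. -250.  160.] rows>=2.5 [0.39, 0.265, -0.025] [-0.0127, -0.0023, 0.0725] 
1 [ 553. -190.  150.] rows>=4.1 [0.166, 0.469, 0.1] [-0.0212, -0.0039, 0.1208] 
2 [ 550. -130.  140.] rows>=5.0 [0.44, 0.209, 0.14] [-0.0254, -0.0047, 0.145] 
3 [548. -70. 130.] rows>=5.0 [0.429, -0.24, 0.124] [-0.0254, -0.0046, 0.145] 
4 [548. -70.  90.] rows>=0.6 [0.191, 0.0, 0.273] [-0.0, -0.0, -0.0] 
5 [548. -70.  20.] rows>=1.1 [0.334, 0.0, 0.478] [-0.0, -0.0, -0.0] 
6 [560. -70. 140.] rows>=1.9 [-0.491, 0.009, -0.877] [-0.0, -0.0, -0.0] 
7 [544. -76. 145.] rows>=5.5 [-0.141, 0.038, 0.047] [0.0284, 0.0052, -0.1607] 
8 [527. -82. 151.] rows>=5.5 [-0.111, -0.093, 0.049] [0.0283, 0.0051, -0.1608] 
9 [510. -88. 156.] rows>=5.5 [0.014, -0.136, 0.068] [0.0283, 0.0053, -0.1607] 
10 [510. -88.  76.] rows>=1.3 [-0.546, -0.0, 0.383] [0.0, -0.0, 0.0] 
11 [510. -88.  66.] rows>=0.2 [-0.068, -0.0, 0.047] [0.0, -0.0, 0.0] 
12 [572. -88. 109.] rows>=1.2 [-0.0, 0.0, -0.625] [0.0, -0.0, 0.0] 
13 [572. -88. 199.] rows>=1.5 [0.614, 0.0, -0.43] [0.0, -0.0, 0.0] 
q end [-0.2   1.12  0.49 -0.26  2.46 -1.89]
```

Request:
send_rows --offset '[[0.2,0.13,-0.02],[0.39,0.265,-0.025],[0.39,0.265,-0.025],[0.39,0.265,-0.025]]' --delta_rot '[[-0.004,-0.001,0.026],[-0.0127,-0.0023,0.0725],[-0.0127,-0.0023,0.0725],[-0.0127,-0.0023,0.0725]]'

```text
time: 14.28
tool_pos: [555.1, -250.6, 162.1]
tcp_rot: [-2.668, -0.828, 2.443]
contact_force: [-0.0, -0.4, -1.1]
grip_width: 91.9
finger_force: 0.0
```

Request:
send_rows --offset '[[0.04,0.12,0.02],[0.08,0.24,0.05],[0.12,0.36,0.08],[0.166,0.469,0.1],[0.166,0.469,0.1],[0.166,0.469,0.1]]' --delta_rot '[[-0.005,-0.001,0.029],[-0.01,-0.002,0.058],[-0.015,-0.003,0.087],[-0.0212,-0.0039,0.1208],[-0.0212,-0.0039,0.1208],[-0.0212,-0.0039,0.1208]]'

```text
time: 15.02
tool_pos: [552.8, -190.4, 150.6]
tcp_rot: [-2.379, -0.349, 1.721]
contact_force: [-1.0, -0.3, 0.4]
grip_width: 91.7
finger_force: 0.0
```

Request:
send_rows --offset '[[0.09,0.04,0.03],[0.18,0.08,0.06],[0.26,0.12,0.08],[0.35,0.17,0.11],[0.44,0.209,0.14],[0.44,0.209,0.14],[0.44,0.209,0.14]]' --delta_rot '[[-0.005,-0.001,0.029],[-0.01,-0.002,0.058],[-0.015,-0.003,0.087],[-0.02,-0.0037,0.116],[-0.0254,-0.0047,0.145],[-0.0254,-0.0047,0.145],[-0.0254,-0.0047,0.145]]'

```text
time: 15.9
tool_pos: [550.5, -130.7, 140.6]
tcp_rot: [-2.524, 0.277, 1.048]
contact_force: [1.0, 0.7, -0.2]
grip_width: 92.2
finger_force: 0.0
```

Request:
send_rows --offset '[[0.09,-0.05,0.03],[0.17,-0.1,0.05],[0.26,-0.14,0.08],[0.34,-0.19,0.1],[0.429,-0.24,0.124],[0.429,-0.24,0.124],[0.429,-0.24,0.124]]' --delta_rot '[[-0.005,-0.001,0.029],[-0.01,-0.002,0.058],[-0.015,-0.003,0.087],[-0.02,-0.0037,0.116],[-0.0254,-0.0046,0.145],[-0.0254,-0.0046,0.145],[-0.0254,-0.0046,0.145]]'

```text
time: 16.77
tool_pos: [548.3, -70.8, 130.8]
tcp_rot: [-3.137, 0.612, 0.096]
contact_force: [0.7, 0.1, -0.1]
grip_width: 92.1
finger_force: 0.0
```

```bash
python3 - <<'E'
from arm import *
flasks()
f=(531.2,-71.6,.09);print(get_obs()['time'])
place_plan(f,(520,-88))
E
```

```text
UP [ 5.1288e+02 -2.8128e+02  1.0000e-01] err0.14 other0.49 views 1 hue 46.0 conf0.85
16.975
0 [548. -70.  90.] rows>=0.7 [0.194, -0.005, 0.275] [-0.0002, 0.0001, 0.0002] 
1 [548. -70.  20.] rows>=1.1 [0.335, 0.0, 0.478] [-0.0, -0.0, -0.0] 
2 [560. -70. 140.] rows>=1.9 [-0.492, 0.009, -0.876] [-0.0, -0.0, -0.0] 
3 [544. -76. 145.] rows>=5.5 [-0.141, 0.038, 0.047] [0.0284, 0.0052, -0.1608] 
4 [527. -82. 151.] rows>=5.5 [-0.111, -0.093, 0.048] [0.0283, 0.0051, -0.1607] 
5 [510. -88. 156.] rows>=5.5 [0.014, -0.136, 0.069] [0.0283, 0.0053, -0.1607] 
6 [510. -88.  76.] rows>=1.3 [-0.546, -0.0, 0.382] [0.0, -0.0, -0.0] 
7 [510. -88.  66.] rows>=0.2 [-0.069, -0.0, 0.048] [0.0, -0.0, -0.0] 
8 [572. -88. 109.] rows>=1.2 [0.0, -0.0, -0.625] [0.0, -0.0, -0.0] 
9 [572. -88. 199.] rows>=1.5 [0.615, 0.0, -0.43] [0.0, -0.0, -0.0] 
q end [-0.2   1.12  0.49 -0.26  2.46 -1.89]
```

The green flask stands at about (513,-281). I grasp the amber flask.

Request:
send_rows --offset '[[0.1,0,0.14],[0.194,-0.005,0.275],[0.194,-0.005,0.275]]' --delta_rot '[[0,0,0],[0,0,0],[0,0,0]]'

```text
time: 17.35
tool_pos: [546.8, -68.9, 88.0]
tcp_rot: [-3.139, 0.616, 0.092]
contact_force: [-0.6, -0.5, -0.5]
grip_width: 91.8
finger_force: 0.0
```

Request:
send_rows --offset '[[0.1,0,0.15],[0.21,0,0.3],[0.335,0,0.478],[0.335,0,0.478]]' --delta_rot '[[0,0,0],[0,0,0],[0,0,0],[0,0,0]]'

```text
time: 17.85
tool_pos: [546.8, -68.9, 18.4]
tcp_rot: [-3.139, 0.616, 0.091]
contact_force: [-0.2, -0.9, 0.6]
grip_width: 91.8
finger_force: 0.0
```

Request:
send_rows --offset '[[0,0,0],[0,0,0],[0,0,0],[0,0,0],[0,0,0],[0,0,0]]' --delta_rot '[[0,0,0],[0,0,0],[0,0,0],[0,0,0],[0,0,0],[0,0,0]]' --grip 0

```text
time: 18.6
tool_pos: [548.2, -69.3, 20.7]
tcp_rot: [-3.141, 0.611, 0.09]
contact_force: [-0.6, -0.1, 1.3]
grip_width: 43.7
finger_force: 29.9
```

Request:
send_rows --offset '[[-0.12,0,-0.22],[-0.25,0.01,-0.44],[-0.37,0.01,-0.66],[-0.492,0.009,-0.876],[-0.492,0.009,-0.876]]' --delta_rot '[[0,0,0],[0,0,0],[0,0,0],[0,0,0],[0,0,0]]'

```text
time: 19.23
tool_pos: [561.4, -69.3, 142.1]
tcp_rot: [3.141, 0.606, 0.09]
contact_force: [-0.5, 0.0, -2.1]
grip_width: 43.9
finger_force: 29.9
```

Request:
send_rows --offset '[[-0.02,0.01,0.01],[-0.05,0.01,0.02],[-0.07,0.02,0.02],[-0.09,0.03,0.03],[-0.12,0.03,0.04],[-0.141,0.038,0.047],[-0.141,0.038,0.047]]' --delta_rot '[[0.0047,0.0009,-0.0268],[0.0095,0.0017,-0.0536],[0.0142,0.0026,-0.0804],[0.0189,0.0035,-0.1072],[0.0237,0.0043,-0.134],[0.0284,0.0052,-0.1608],[0.0284,0.0052,-0.1608]]'

```text
time: 20.1
tool_pos: [543.0, -75.5, 143.6]
tcp_rot: [-2.485, 0.219, 1.123]
contact_force: [-0.1, 0.4, -1.6]
grip_width: 43.7
finger_force: 29.9
```

Request:
send_rows --offset '[[-0.02,-0.02,0.01],[-0.04,-0.03,0.02],[-0.06,-0.05,0.02],[-0.07,-0.06,0.03],[-0.09,-0.08,0.04],[-0.111,-0.093,0.048],[-0.111,-0.093,0.048]]' --delta_rot '[[0.0047,0.0009,-0.0268],[0.0095,0.0017,-0.0536],[0.0142,0.0026,-0.0804],[0.0189,0.0035,-0.1072],[0.0237,0.0043,-0.134],[0.0283,0.0051,-0.1607],[0.0283,0.0051,-0.1607]]'

```text
time: 20.98
tool_pos: [526.9, -80.9, 149.3]
tcp_rot: [-2.402, -0.485, 1.866]
contact_force: [-0.2, -0.7, -1.2]
grip_width: 44.0
finger_force: 29.9
```

Request:
send_rows --offset '[[0,-0.02,0.01],[0,-0.05,0.02],[0.01,-0.07,0.03],[0.01,-0.09,0.05],[0.01,-0.11,0.06],[0.014,-0.136,0.069],[0.014,-0.136,0.069]]' --delta_rot '[[0.0047,0.0009,-0.0268],[0.0095,0.0017,-0.0536],[0.0142,0.0026,-0.0804],[0.0189,0.0035,-0.1072],[0.0237,0.0043,-0.134],[0.0283,0.0053,-0.1607],[0.0283,0.0053,-0.1607]]'

```text
time: 21.85
tool_pos: [510.4, -86.7, 155.4]
tcp_rot: [-3.134, -0.96, 3.133]
contact_force: [-0.4, -0.4, -0.9]
grip_width: 44.2
finger_force: 29.9
```

Request:
send_rows --offset '[[-0.18,0,0.13],[-0.36,0,0.25],[-0.5,0,0.35],[-0.546,0,0.382],[-0.546,0,0.382],[-0.546,0,0.382]]' --delta_rot '[[0,0,0],[0,0,0],[0,0,0],[0,0,0],[0,0,0],[0,0,0]]'

```text
time: 22.6
tool_pos: [510.8, -87.3, 76.6]
tcp_rot: [-3.141, -0.959, 3.14]
contact_force: [0.6, -0.6, -1.3]
grip_width: 44.0
finger_force: 29.9
```

Request:
send_rows --offset '[[-0.02,0,0.014],[-0.04,0,0.028],[-0.055,0,0.038],[-0.055,0,0.038]]' --delta_rot '[[0,0,0],[0,0,0],[0,0,0],[0,0,0]]'

```text
time: 23.1
tool_pos: [510.4, -87.2, 67.6]
tcp_rot: [3.141, -0.961, -3.141]
contact_force: [1.0, -0.5, -1.2]
grip_width: 44.2
finger_force: 29.9
```

Request:
send_rows --offset '[[-0.008,0,0.006],[-0.016,0,0.011],[-0.016,0,0.011]]' --delta_rot '[[0,0,0],[0,0,0],[0,0,0]]'

```text
time: 23.48
tool_pos: [510.5, -87.1, 67.3]
tcp_rot: [-3.141, -0.961, 3.141]
contact_force: [0.7, 0.6, 8.6]
grip_width: 44.2
finger_force: 29.9
```

Request:
send_rows --offset '[[0,0,0],[0,0,0],[0,0,0],[0,0,0]]' --delta_rot '[[0,0,0],[0,0,0],[0,0,0],[0,0,0]]' --grip 1

```text
time: 23.98
tool_pos: [510.4, -87.2, 65.2]
tcp_rot: [3.141, -0.961, -3.141]
contact_force: [0.0, -0.2, -0.2]
grip_width: 79.1
finger_force: 0.0
```

Request:
send_rows --offset '[[0,0,-0.2],[0,0,-0.45],[0,0,-0.7],[0,0,-0.7]]' --delta_rot '[[0,0,0],[0,0,0],[0,0,0],[0,0,0]]'

```text
time: 24.48
tool_pos: [580.4, -87.2, 113.6]
tcp_rot: [-3.141, -0.957, 3.141]
contact_force: [0.1, -0.5, -0.3]
grip_width: 91.9
finger_force: 0.0
```

```bash
python3 - <<'E'
from arm import *
L=flasks()
f=(526.3,125,-.02);print(get_obs()['time'],get_obs()['tool_pos'])
place_plan(f,(522,135),pre=unroll(f,(555,-30,165)))
snap('top','t3.png')
E
```

```text
UP [ 5.1379e+02 -2.8173e+02  1.7000e-01] err0.18 other0.39 views 2 hue 49.0 conf0.77
lying [5.2555e+02 2.2178e+02 2.8000e-01] err0.22 other0.48 views 2 hue 6.0 conf0.59
24.675 [578.37412464 -87.2147913  112.70969864]
0 [555. -30. 165.] rows>=2.5 [0.469, 0.477, -0.088] [-0.0132, 0.0005, 0.0742] 
1 [551.  22. 153.] rows>=4.2 [0.136, 0.403, 0.117] [-0.022, 0.0008, 0.1236] 
2 [547.  73. 142.] rows>=5.1 [0.373, 0.174, 0.16] [-0.0264, 0.001, 0.1484] 
3 [543. 125. 130.] rows>=5.1 [0.349, -0.219, 0.159] [-0.0264, 0.001, 0.1484] 
4 [543. 125.  90.] rows>=0.6 [0.192, -0.0, 0.273] [0.0, 0.0, -0.0] 
5 [543. 125.  20.] rows>=1.1 [0.334, -0.0, 0.478] [0.0, 0.0, -0.0] 
6 [555. 125. 140.] rows>=1.9 [-0.491, -0.002, -0.877] [0.0, 0.0, -0.0] 
7 [541. 128. 145.] rows>=5.6 [-0.123, -0.026, 0.034] [0.0291, -0.0012, -0.1649] 
8 [527. 132. 151.] rows>=5.6 [-0.042, -0.112, 0.049] [0.029, -0.0012, -0.1649] 
9 [512. 135. 156.] rows>=5.6 [0.07, -0.085, 0.069] [0.0291, -0.0011, -0.1649] 
10 [512. 135.  76.] rows>=1.3 [-0.546, 0.0, 0.382] [0.0, -0.0, 0.0] 
11 [512. 135.  66.] rows>=0.2 [-0.068, 0.0, 0.048] [0.0, -0.0, 0.0] 
12 [574. 135. 109.] rows>=1.2 [-0.0, 0.0, -0.625] [0.0, -0.0, 0.0] 
13 [574. 135. 199.] rows>=1.5 [0.614, 0.0, -0.43] [0.0, -0.0, 0.0] 
q end [ 0.07  1.15  0.43  0.1   2.52 -1.45]
```

View pics/t3.png

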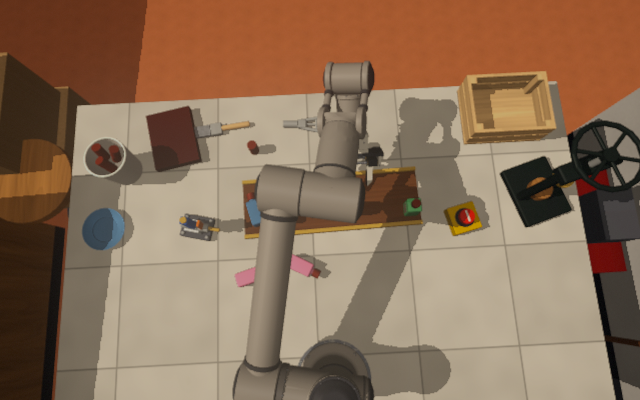

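The top view shows the green flask upright at (413,206); the arm hides the middle of the lane. I continue to the second green flask.

Request:
send_rows --offset '[[0.16,0.16,-0.03],[0.31,0.32,-0.06],[0.469,0.477,-0.088],[0.469,0.477,-0.088],[0.469,0.477,-0.088]]' --delta_rot '[[-0.004,0,0.026],[-0.009,0,0.05],[-0.0132,0.0005,0.0742],[-0.0132,0.0005,0.0742],[-0.0132,0.0005,0.0742]]'

```text
time: 25.35
tool_pos: [555.5, -30.5, 165.0]
tcp_rot: [-2.639, -0.843, 2.407]
contact_force: [-0.5, 0.1, -1.1]
grip_width: 92.0
finger_force: 0.0
```

Request:
send_rows --offset '[[0.03,0.1,0.03],[0.07,0.2,0.06],[0.1,0.3,0.09],[0.136,0.403,0.117],[0.136,0.403,0.117],[0.136,0.403,0.117]]' --delta_rot '[[-0.005,0,0.029],[-0.01,0,0.058],[-0.016,0.0005,0.088],[-0.022,0.0008,0.1236],[-0.022,0.0008,0.1236],[-0.022,0.0008,0.1236]]'

```text
time: 26.1
tool_pos: [551.8, 20.9, 153.0]
tcp_rot: [-2.338, -0.348, 1.659]
contact_force: [0.3, -0.6, 0.2]
grip_width: 91.7
finger_force: 0.0
```

Request:
send_rows --offset '[[0.07,0.03,0.03],[0.15,0.07,0.06],[0.22,0.1,0.1],[0.3,0.14,0.13],[0.373,0.174,0.16],[0.373,0.174,0.16],[0.373,0.174,0.16]]' --delta_rot '[[-0.005,0,0.029],[-0.01,0,0.058],[-0.016,0.0005,0.088],[-0.021,0.0008,0.118],[-0.0264,0.001,0.1484],[-0.0264,0.001,0.1484],[-0.0264,0.001,0.1484]]'

```text
time: 26.98
tool_pos: [548.1, 72.5, 142.2]
tcp_rot: [-2.496, 0.289, 0.971]
contact_force: [-0.1, 0.8, 0.4]
grip_width: 91.6
finger_force: 0.0
```

Request:
send_rows --offset '[[0.07,-0.04,0.03],[0.14,-0.09,0.06],[0.21,-0.13,0.1],[0.28,-0.18,0.13],[0.349,-0.219,0.159],[0.349,-0.219,0.159],[0.349,-0.219,0.159]]' --delta_rot '[[-0.005,0,0.029],[-0.01,0,0.058],[-0.016,0.0005,0.088],[-0.021,0.0008,0.118],[-0.0264,0.001,0.1484],[-0.0264,0.001,0.1484],[-0.0264,0.001,0.1484]]'

```text
time: 27.85
tool_pos: [544.4, 123.9, 130.8]
tcp_rot: [-3.139, 0.609, -0.016]
contact_force: [-0.4, 0.5, -0.0]
grip_width: 91.5
finger_force: 0.0
```

```bash
python3 - <<'E'
from arm import *
L=flasks()
f=(526.3,125,-.02);print(get_obs()['time'],get_obs()['tool_pos'])
place_plan(f,(522,135))
E
```

```text
UP [5.2722e+02 2.7990e+01 1.1000e-01] err0.14 other0.40 views 2 hue 5.0 conf0.68
UP [ 5.1395e+02 -2.8146e+02  1.5000e-01] err0.12 other0.49 views 1 hue 47.0 conf0.53
UP [ 5.2162e+02 -8.3030e+01  2.4000e-01] err0.23 other0.39 views 2 hue 13.0 conf0.51
28.05 [544.36009828 123.91929673 131.02400555]
0 [543. 125.  90.] rows>=0.7 [0.187, -0.006, 0.282] [-0.0, -0.0004, 0.0001] 
1 [543. 125.  20.] rows>=1.1 [0.334, 0.0, 0.478] [-0.0, 0.0, -0.0] 
2 [555. 125. 140.] rows>=1.9 [-0.491, -0.002, -0.876] [-0.0, 0.0, -0.0] 
3 [541. 128. 145.] rows>=5.6 [-0.123, -0.026, 0.034] [0.029, -0.0012, -0.1649] 
4 [527. 132. 151.] rows>=5.6 [-0.042, -0.112, 0.049] [0.0291, -0.0012, -0.1649] 
5 [512. 135. 156.] rows>=5.6 [0.07, -0.085, 0.069] [0.029, -0.0012, -0.1648] 
6 [512. 135.  76.] rows>=1.3 [-0.546, 0.0, 0.382] [0.0, 0.0, -0.0] 
7 [512. 135.  66.] rows>=0.2 [-0.068, 0.0, 0.048] [0.0, 0.0, -0.0] 
8 [574. 135. 109.] rows>=1.2 [0.0, 0.0, -0.625] [0.0, 0.0, -0.0] 
9 [574. 135. 199.] rows>=1.5 [0.614, 0.0, -0.43] [0.0, 0.0, -0.0] 
q end [ 0.07  1.15  0.43  0.1   2.52 -1.45]
```

Three flasks now stand: green, amber and flask6. Grasping green #2.

Request:
send_rows --offset '[[0.1,0,0.14],[0.187,-0.006,0.282],[0.187,-0.006,0.282]]' --delta_rot '[[0,0,0],[0,0,0],[0,0,0]]'

```text
time: 28.42
tool_pos: [541.9, 125.2, 88.1]
tcp_rot: [3.141, 0.613, -0.02]
contact_force: [0.4, -0.1, -0.3]
grip_width: 91.6
finger_force: 0.0
```

Request:
send_rows --offset '[[0.1,0,0.15],[0.21,0,0.3],[0.334,0,0.478],[0.334,0,0.478]]' --delta_rot '[[0,0,0],[0,0,0],[0,0,0],[0,0,0]]'

```text
time: 28.92
tool_pos: [542.0, 125.2, 18.4]
tcp_rot: [3.14, 0.613, -0.021]
contact_force: [-0.2, -0.0, 0.4]
grip_width: 91.6
finger_force: 0.0
```

Request:
send_rows --offset '[[0,0,0],[0,0,0],[0,0,0],[0,0,0],[0,0,0],[0,0,0]]' --delta_rot '[[0,0,0],[0,0,0],[0,0,0],[0,0,0],[0,0,0],[0,0,0]]' --grip 0

```text
time: 29.68
tool_pos: [543.4, 125.1, 20.6]
tcp_rot: [3.14, 0.608, -0.021]
contact_force: [0.3, -2.0, 1.8]
grip_width: 44.0
finger_force: 29.9
```

Request:
send_rows --offset '[[-0.12,0,-0.22],[-0.25,0,-0.44],[-0.37,0,-0.66],[-0.491,-0.002,-0.876],[-0.491,-0.002,-0.876]]' --delta_rot '[[0,0,0],[0,0,0],[0,0,0],[0,0,0],[0,0,0]]'

```text
time: 30.3
tool_pos: [556.3, 125.6, 141.8]
tcp_rot: [3.141, 0.603, -0.02]
contact_force: [-0.1, -0.9, -3.1]
grip_width: 44.0
finger_force: 29.9
```

Request:
send_rows --offset '[[-0.02,0,0.01],[-0.04,-0.01,0.01],[-0.06,-0.01,0.02],[-0.08,-0.02,0.02],[-0.1,-0.02,0.03],[-0.123,-0.026,0.034],[-0.123,-0.026,0.034]]' --delta_rot '[[0.0048,-0.0002,-0.0275],[0.0097,-0.0004,-0.055],[0.0145,-0.0006,-0.0825],[0.0194,-0.0008,-0.11],[0.0242,-0.001,-0.1375],[0.029,-0.0012,-0.1649],[0.029,-0.0012,-0.1649]]'

```text
time: 31.18
tool_pos: [540.2, 128.6, 143.4]
tcp_rot: [-2.457, 0.232, 1.052]
contact_force: [-0.2, -0.3, -3.0]
grip_width: 43.9
finger_force: 29.9
```

Request:
send_rows --offset '[[-0.01,-0.02,0.01],[-0.01,-0.04,0.02],[-0.02,-0.06,0.02],[-0.03,-0.07,0.03],[-0.04,-0.09,0.04],[-0.042,-0.112,0.049],[-0.042,-0.112,0.049]]' --delta_rot '[[0.0048,-0.0002,-0.0275],[0.0097,-0.0004,-0.055],[0.0145,-0.0006,-0.0825],[0.0194,-0.0008,-0.11],[0.0242,-0.001,-0.1375],[0.0291,-0.0012,-0.1649],[0.0291,-0.0012,-0.1649]]'

```text
time: 32.05
tool_pos: [526.2, 132.7, 149.1]
tcp_rot: [-2.367, -0.486, 1.818]
contact_force: [-0.5, 0.2, -2.8]
grip_width: 43.8
finger_force: 29.9
```

Request:
send_rows --offset '[[0.01,-0.01,0.01],[0.02,-0.03,0.02],[0.04,-0.04,0.03],[0.05,-0.06,0.05],[0.06,-0.07,0.06],[0.07,-0.085,0.069],[0.07,-0.085,0.069]]' --delta_rot '[[0.0048,-0.0002,-0.0275],[0.0097,-0.0004,-0.055],[0.0145,-0.0006,-0.0825],[0.0194,-0.0008,-0.11],[0.0242,-0.001,-0.1375],[0.029,-0.0012,-0.1648],[0.029,-0.0012,-0.1648]]'

```text
time: 32.92
tool_pos: [512.0, 136.2, 155.2]
tcp_rot: [-3.131, -0.956, 3.13]
contact_force: [-0.7, 0.6, -2.7]
grip_width: 43.9
finger_force: 29.9
```

Request:
send_rows --offset '[[-0.18,0,0.13],[-0.36,0,0.25],[-0.5,0,0.35],[-0.546,0,0.382],[-0.546,0,0.382],[-0.546,0,0.382]]' --delta_rot '[[0,0,0],[0,0,0],[0,0,0],[0,0,0],[0,0,0],[0,0,0]]'

```text
time: 33.67
tool_pos: [512.8, 135.7, 76.3]
tcp_rot: [-3.139, -0.956, 3.139]
contact_force: [-0.4, -0.9, -2.3]
grip_width: 44.1
finger_force: 29.9
```

Request:
send_rows --offset '[[-0.02,0,0.014],[-0.04,0,0.028],[-0.055,0,0.038],[-0.068,0,0.048],[-0.068,0,0.048]]' --delta_rot '[[0,0,0],[0,0,0],[0,0,0],[0,0,0],[0,0,0]]'

```text
time: 34.3
tool_pos: [512.5, 135.6, 67.0]
tcp_rot: [-3.14, -0.957, 3.14]
contact_force: [1.4, 0.8, 5.2]
grip_width: 44.1
finger_force: 29.9
```

Request:
send_rows --offset '[[0,0,0],[0,0,0],[0,0,0],[0,0,0]]' --delta_rot '[[0,0,0],[0,0,0],[0,0,0],[0,0,0]]' --grip 1

```text
time: 34.8
tool_pos: [512.3, 135.6, 65.4]
tcp_rot: [-3.14, -0.958, 3.14]
contact_force: [-0.5, -0.5, -0.1]
grip_width: 79.2
finger_force: 0.0
```

Request:
send_rows --offset '[[0,0,-0.2],[0,0,-0.45],[0,0,-0.7],[0,0,-0.7]]' --delta_rot '[[0,0,0],[0,0,0],[0,0,0],[0,0,0]]'

```text
time: 35.3
tool_pos: [582.1, 135.5, 113.9]
tcp_rot: [-3.14, -0.954, 3.14]
contact_force: [-0.7, 0.2, -0.5]
grip_width: 91.5
finger_force: 0.0
```

```bash
python3 - <<'E'
from arm import *
L=flasks()
f=(525.7,221.8,.28);print(get_obs()['time'],get_obs()['tool_pos'])
place_plan(f,(522,236),pre=unroll(f,(560,165,165)))
E
```

```text
UP [ 5.1310e+02 -2.8154e+02  1.4000e-01] err0.15 other0.34 views 2 hue 47.0 conf0.76
UP [ 5.2103e+02 -8.6350e+01 -1.3000e-01] err0.19 other0.51 views 1 hue 13.0 conf0.73
UP [5.2544e+02 2.4400e+01 1.0000e-01] err0.21 other0.51 views 1 hue 7.0 conf0.58
35.5 [580.05080198 135.75928915 113.10070588]
0 [560. 165. 165.] rows>=2.4 [0.45, 0.243, -0.111] [-0.0121, -0.0069, 0.0689] 
1 [554. 186. 153.] rows>=3.9 [0.029, 0.168, 0.109] [-0.0203, -0.0116, 0.1147] 
2 [548. 206. 142.] rows>=4.7 [0.135, 0.09, 0.12] [-0.0243, -0.0138, 0.1377] 
3 [542. 227. 130.] rows>=4.7 [0.158, -0.064, 0.108] [-0.0243, -0.0139, 0.1378] 
4 [542. 227.  90.] rows>=0.6 [0.191, -0.001, 0.273] [-0.0, -0.0, -0.0] 
5 [542. 227.  20.] rows>=1.1 [0.335, 0.0, 0.478] [-0.0, -0.0, -0.0] 
6 [554. 227. 140.] rows>=1.9 [-0.495, 0.028, -0.874] [-0.0, -0.0, -0.0] 
7 [540. 230. 145.] rows>=5.3 [-0.109, -0.057, 0.025] [0.027, 0.0155, -0.1531] 
8 [526. 233. 151.] rows>=5.3 [-0.02, -0.12, 0.035] [0.027, 0.0155, -0.153] 
9 [512. 236. 156.] rows>=5.3 [0.08, -0.08, 0.056] [0.027, 0.0155, -0.1531] 
10 [512. 236.  76.] rows>=1.3 [-0.546, -0.001, 0.382] [0.0, -0.0, 0.0] 
11 [512. 236.  66.] rows>=0.2 [-0.069, 0.0, 0.048] [0.0, -0.0, 0.0] 
12 [574. 236. 109.] rows>=1.2 [0.0, 0.001, -0.625] [0.0, -0.0, 0.0] 
  IK? 13 0.8 [ 0.19  1.26  0.24  0.29  2.57 -1.22] 0.0 0.09
  IK? 13 1.0 [ 0.19  1.26  0.2   0.31  2.62 -1.19] 0.0 0.04
13 [574. 236. 199.] rows>=1.5 [0.615, -0.0, -0.43] [0.0, -0.0, 0.0] 
q end [ 0.19  1.26  0.2   0.31  2.62 -1.19]
```

Request:
send_rows --offset '[[0.15,0.08,-0.04],[0.3,0.16,-0.07],[0.45,0.243,-0.111],[0.45,0.243,-0.111],[0.45,0.243,-0.111]]' --delta_rot '[[-0.004,-0.002,0.023],[-0.008,-0.005,0.046],[-0.0121,-0.0069,0.0689],[-0.0121,-0.0069,0.0689],[-0.0121,-0.0069,0.0689]]'

```text
time: 36.12
tool_pos: [560.4, 164.6, 164.9]
tcp_rot: [-2.699, -0.815, 2.484]
contact_force: [-0.8, -0.5, -0.4]
grip_width: 91.8
finger_force: 0.0
```

Request:
send_rows --offset '[[0.01,0.04,0.03],[0.01,0.08,0.05],[0.02,0.13,0.08],[0.029,0.168,0.109],[0.029,0.168,0.109],[0.029,0.168,0.109]]' --delta_rot '[[-0.005,-0.003,0.0287],[-0.0101,-0.0058,0.0573],[-0.0152,-0.0087,0.086],[-0.0203,-0.0116,0.1147],[-0.0203,-0.0116,0.1147],[-0.0203,-0.0116,0.1147]]'

```text
time: 36.88
tool_pos: [554.8, 185.0, 153.3]
tcp_rot: [-2.442, -0.345, 1.81]
contact_force: [-0.1, -1.1, -0.0]
grip_width: 91.6
finger_force: 0.0
```

Request:
send_rows --offset '[[0.03,0.02,0.02],[0.05,0.04,0.05],[0.08,0.05,0.07],[0.11,0.07,0.1],[0.135,0.09,0.12],[0.135,0.09,0.12],[0.135,0.09,0.12]]' --delta_rot '[[-0.0049,-0.0028,0.0275],[-0.0097,-0.0055,0.0551],[-0.0146,-0.0083,0.0826],[-0.0194,-0.011,0.1102],[-0.0243,-0.0138,0.1377],[-0.0243,-0.0138,0.1377],[-0.0243,-0.0138,0.1377]]'

```text
time: 37.75
tool_pos: [549.1, 205.5, 142.2]
tcp_rot: [-2.576, 0.257, 1.173]
contact_force: [-0.1, -0.3, -0.7]
grip_width: 91.7
finger_force: 0.0
```

Request:
send_rows --offset '[[0.03,-0.01,0.02],[0.06,-0.03,0.04],[0.09,-0.04,0.06],[0.13,-0.05,0.09],[0.158,-0.064,0.108],[0.158,-0.064,0.108],[0.158,-0.064,0.108]]' --delta_rot '[[-0.0049,-0.0028,0.0275],[-0.0097,-0.0055,0.0551],[-0.0146,-0.0083,0.0826],[-0.0194,-0.011,0.1102],[-0.0243,-0.0139,0.1378],[-0.0243,-0.0139,0.1378],[-0.0243,-0.0139,0.1378]]'

```text
time: 38.62
tool_pos: [543.4, 225.9, 131.0]
tcp_rot: [-3.139, 0.608, 0.284]
contact_force: [0.1, 0.1, 0.4]
grip_width: 91.9
finger_force: 0.0
```

```bash
python3 - <<'E'
from arm import *
L=flasks()
f=(525.7,221.8,.28);print(get_obs()['time'],get_obs()['tool_pos'])
place_plan(f,(522,236))
snap('side','s4.png')
E
```

```text
UP [5.2567e+02 2.7840e+01 1.1000e-01] err0.23 other0.54 views 1 hue 6.0 conf0.76
UP [ 5.1381e+02 -2.8172e+02  4.0000e-02] err0.10 other0.36 views 2 hue 46.0 conf0.70
UP [ 5.2006e+02 -8.4970e+01 -1.2000e-01] err0.19 other0.51 views 1 hue 13.0 conf0.69
UP [5.2241e+02 1.3732e+02 9.0000e-02] err0.14 other0.39 views 2 hue 45.5 conf0.63
38.825 [543.33246655 225.89346519 131.35075905]
0 [542. 227.  90.] rows>=0.7 [0.188, -0.008, 0.285] [-0.0001, -0.0005, 0.0] 
1 [542. 227.  20.] rows>=1.1 [0.335, 0.0, 0.477] [0.0, 0.0, 0.0] 
2 [554. 227. 140.] rows>=1.9 [-0.495, 0.028, -0.874] [0.0, 0.0, 0.0] 
3 [540. 230. 145.] rows>=5.3 [-0.11, -0.057, 0.025] [0.027, 0.0155, -0.153] 
4 [526. 233. 151.] rows>=5.3 [-0.02, -0.119, 0.035] [0.027, 0.0155, -0.1531] 
5 [512. 236. 156.] rows>=5.3 [0.08, -0.08, 0.056] [0.027, 0.0155, -0.153] 
6 [512. 236.  76.] rows>=1.3 [-0.546, 0.0, 0.382] [-0.0, -0.0, -0.0] 
7 [512. 236.  66.] rows>=0.2 [-0.069, 0.0, 0.048] [-0.0, -0.0, -0.0] 
8 [574. 236. 109.] rows>=1.2 [0.001, 0.0, -0.625] [-0.0, -0.0, -0.0] 
  IK? 9 0.8 [ 0.19  1.26  0.24  0.29  2.58 -1.22] 0.0 0.08
  IK? 9 1.0 [ 0.19  1.26  0.2   0.31  2.62 -1.19] 0.0 0.04
9 [574. 236. 199.] rows>=1.5 [0.614, 0.0, -0.43] [-0.0, -0.0, -0.0] 
q end [ 0.19  1.26  0.2   0.31  2.62 -1.19]
```

View pics/s4.png

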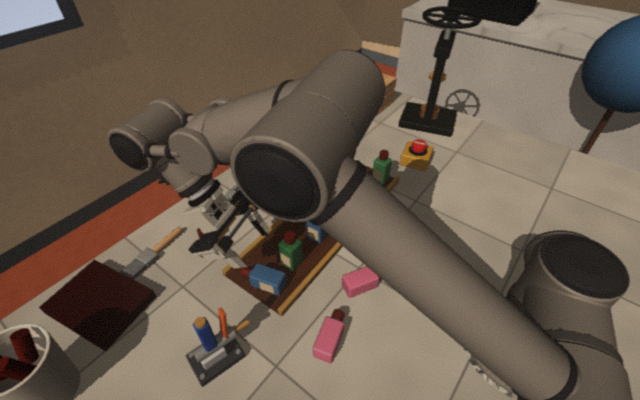

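Four flasks are up. The blue one still lies at about (266,279), and the mushroom is down at (418,147). Grasping blue.

Request:
send_rows --offset '[[0.1,0,0.14],[0.188,-0.008,0.285],[0.188,-0.008,0.285]]' --delta_rot '[[0,0,0],[0,0,0],[0,0,0]]'

```text
time: 39.25
tool_pos: [540.5, 226.6, 87.6]
tcp_rot: [3.141, 0.613, 0.28]
contact_force: [-0.4, -0.5, 0.5]
grip_width: 91.8
finger_force: 0.0
```

Request:
send_rows --offset '[[0.1,0,0.15],[0.21,0,0.3],[0.335,0,0.477],[0.335,0,0.477]]' --delta_rot '[[0,0,0],[0,0,0],[0,0,0],[0,0,0]]'

```text
time: 39.75
tool_pos: [540.8, 226.6, 18.0]
tcp_rot: [3.141, 0.613, 0.279]
contact_force: [0.7, -0.3, 0.8]
grip_width: 91.7
finger_force: 0.0
```

Request:
send_rows --offset '[[0,0,0],[0,0,0],[0,0,0],[0,0,0],[0,0,0],[0,0,0]]' --delta_rot '[[0,0,0],[0,0,0],[0,0,0],[0,0,0],[0,0,0],[0,0,0]]' --grip 0

```text
time: 40.5
tool_pos: [542.2, 227.0, 20.4]
tcp_rot: [3.141, 0.608, 0.279]
contact_force: [-0.0, 0.1, 0.4]
grip_width: 43.9
finger_force: 30.0
```

Request:
send_rows --offset '[[-0.12,0,-0.22],[-0.25,0.01,-0.44],[-0.37,0.02,-0.66],[-0.495,0.028,-0.874],[-0.495,0.028,-0.874]]' --delta_rot '[[0,0,0],[0,0,0],[0,0,0],[0,0,0],[0,0,0]]'

```text
time: 41.12
tool_pos: [554.9, 227.3, 142.0]
tcp_rot: [3.141, 0.603, 0.279]
contact_force: [-0.8, 0.6, -2.1]
grip_width: 44.0
finger_force: 30.0
```

Request:
send_rows --offset '[[-0.02,-0.01,0],[-0.04,-0.02,0.01],[-0.05,-0.03,0.01],[-0.07,-0.04,0.02],[-0.09,-0.05,0.02],[-0.11,-0.057,0.025],[-0.11,-0.057,0.025]]' --delta_rot '[[0.0045,0.0026,-0.0255],[0.009,0.0052,-0.051],[0.0135,0.0078,-0.0765],[0.018,0.0103,-0.102],[0.0225,0.0129,-0.1275],[0.027,0.0155,-0.153],[0.027,0.0155,-0.153]]'

```text
time: 42.0
tool_pos: [539.4, 229.6, 143.5]
tcp_rot: [-2.542, 0.2, 1.244]
contact_force: [-0.0, 0.5, -1.6]
grip_width: 44.3
finger_force: 30.0
```

Request:
send_rows --offset '[[0,-0.02,0.01],[-0.01,-0.04,0.01],[-0.01,-0.06,0.02],[-0.01,-0.08,0.02],[-0.02,-0.1,0.03],[-0.02,-0.119,0.035],[-0.02,-0.119,0.035]]' --delta_rot '[[0.0045,0.0026,-0.0255],[0.009,0.0052,-0.051],[0.0135,0.0078,-0.0765],[0.018,0.0103,-0.102],[0.0225,0.0129,-0.1275],[0.027,0.0155,-0.1531],[0.027,0.0155,-0.1531]]'

```text
time: 42.88
tool_pos: [525.7, 233.4, 148.8]
tcp_rot: [-2.466, -0.477, 1.952]
contact_force: [0.5, 0.0, -1.3]
grip_width: 43.6
finger_force: 30.0
```

Request:
send_rows --offset '[[0.01,-0.01,0.01],[0.03,-0.03,0.02],[0.04,-0.04,0.03],[0.05,-0.05,0.04],[0.07,-0.07,0.05],[0.08,-0.08,0.056],[0.08,-0.08,0.056]]' --delta_rot '[[0.0045,0.0026,-0.0255],[0.009,0.0052,-0.051],[0.0135,0.0078,-0.0765],[0.018,0.0103,-0.102],[0.0225,0.0129,-0.1275],[0.027,0.0155,-0.153],[0.027,0.0155,-0.153]]'

```text
time: 43.75
tool_pos: [511.8, 237.0, 154.6]
tcp_rot: [-3.133, -0.957, 3.131]
contact_force: [-0.1, 0.4, -1.3]
grip_width: 44.3
finger_force: 30.0
```

Request:
send_rows --offset '[[-0.18,0,0.13],[-0.36,0,0.25],[-0.5,0,0.35],[-0.546,0,0.382],[-0.546,0,0.382],[-0.546,0,0.382]]' --delta_rot '[[0,0,0],[0,0,0],[0,0,0],[0,0,0],[0,0,0],[0,0,0]]'

```text
time: 44.5
tool_pos: [512.7, 236.5, 76.2]
tcp_rot: [3.141, -0.956, 3.141]
contact_force: [-0.0, 0.5, -0.6]
grip_width: 44.0
finger_force: 30.0
```

Request:
send_rows --offset '[[-0.02,0,0.014],[-0.04,0,0.028],[-0.055,0,0.038],[-0.069,0,0.048],[-0.069,0,0.048]]' --delta_rot '[[0,0,0],[0,0,0],[0,0,0],[0,0,0],[0,0,0]]'

```text
time: 45.12
tool_pos: [512.5, 236.4, 67.8]
tcp_rot: [3.14, -0.958, -3.141]
contact_force: [3.1, 0.1, 10.5]
grip_width: 43.8
finger_force: 30.0
```

Request:
send_rows --offset '[[0,0,0],[0,0,0],[0,0,0],[0,0,0]]' --delta_rot '[[0,0,0],[0,0,0],[0,0,0],[0,0,0]]' --grip 1

```text
time: 45.62
tool_pos: [512.2, 236.4, 65.1]
tcp_rot: [-3.141, -0.958, 3.141]
contact_force: [0.1, -0.3, -0.2]
grip_width: 79.3
finger_force: 0.0
```

Request:
send_rows --offset '[[0,0,-0.2],[0,0,-0.45],[0,0,-0.7],[0,0,-0.7]]' --delta_rot '[[0,0,0],[0,0,0],[0,0,0],[0,0,0]]'

```text
time: 46.12
tool_pos: [582.3, 236.2, 113.0]
tcp_rot: [3.14, -0.953, 3.141]
contact_force: [-0.6, 0.3, -0.9]
grip_width: 91.8
finger_force: 0.0
```

```bash
python3 - <<'E'
from arm import *
L=flasks()
o=get_obs();print(o['time'],o['tool_pos'])
p=np.array(o['tool_pos']);R=Ro.from_euler('xyz',o['tcp_rot']);q=o['joint_positions']
T=[((560,230,180),tool(np.pi,np.deg2rad(25))),((540,130,230),tool(3,0)),((530,15,230),tool(2.9)),((510,-100,230),tool(2.8)),((490,-215,230),tool(2.7)),((480,-330,200),tool(2.6)),((468.5,-447,150),tool(2.6)),((468.5,-447,85),tool(2.6)),((468.5,-447,53),tool(2.6))]
for P,r in T:
    q,e,m=ik(np.array(P),r,q);print(P,q.round(2),round(e,3),round(m,2),end=' ');p,R=plan((P,r),start=(p,R))
E
```

```text
UP [ 5.1377e+02 -2.8073e+02  1.5000e-01] err0.14 other0.36 views 2 hue 45.5 conf0.84
UP [5.2521e+02 2.6290e+01 1.3000e-01] err0.09 other0.45 views 1 hue 6.0 conf0.81
UP [ 5.2053e+02 -8.3770e+01 -2.0000e-02] err0.14 other0.38 views 2 hue 13.0 conf0.71
46.325 [579.89217029 236.51473577 112.89551508]
(560, 230, 180) [ 0.22  0.79  0.95  0.09  1.83 -1.35] 0.0 0.83 [0.553, -0.055, -0.185] [-0.0, -0.0834, -0.0001] 
(540, 130, 230) [ 0.1   0.4   1.43 -0.    1.31 -1.33] 0.0 1.0 [0.328, -0.833, -0.307] [-0.005, -0.0694, 0.0222] 
(530, 15, 230) [-0.12  0.35  1.5  -0.    1.29 -1.45] 0.0 1.0 [-0.053, -0.961, 0.0] [0.0, 0.0, 0.0159] 
(510, -100, 230) [-0.34  0.33  1.53  0.    1.28 -1.57] 0.0 1.0 [-0.068, -0.97, 0.0] [0.0, 0.0, 0.0159] 
(490, -215, 230) [-0.56  0.36  1.49 -0.    1.29 -1.69] 0.0 1.0 [-0.164, -0.959, -0.0] [0.0, 0.0, 0.0159] 
(480, -330, 200) [-0.73  0.47  1.4   0.    1.27 -1.76] 0.0 0.99 [-0.334, -0.902, 0.25] [0.0, 0.0, 0.0159] 
(468.5, -447, 150) [-0.88  0.63  1.26  0.    1.25 -1.91] 0.0 0.97 [-0.42, -0.885, 0.416] [0.0, 0.0, 0.0] 
(468.5, -447, 85) [-0.88  0.69  1.33 -0.    1.12 -1.91] 0.0 0.84 [-0.0, -0.0, 0.542] [0.0, 0.0, 0.0] 
(468.5, -447, 53) [-0.88  0.73  1.36  0.    1.05 -1.91] 0.0 0.77 [-0.0, -0.0, 0.266] [0.0, 0.0, 0.0]
```

Request:
send_rows --offset '[[0.18,-0.02,-0.06],[0.37,-0.04,-0.12],[0.553,-0.055,-0.185],[0.553,-0.055,-0.185],[0.553,-0.055,-0.185]]' --delta_rot '[[0,-0.027,0],[0,-0.055,0],[0,-0.0834,0],[0,-0.0834,0],[0,-0.0834,0]]'

```text
time: 46.95
tool_pos: [560.3, 229.7, 180.4]
tcp_rot: [-3.141, -0.436, 3.141]
contact_force: [0.8, 0.1, -0.4]
grip_width: 91.9
finger_force: 0.0
```

Request:
send_rows --offset '[[0.11,-0.28,-0.1],[0.22,-0.56,-0.2],[0.328,-0.833,-0.307],[0.328,-0.833,-0.307]]' --delta_rot '[[-0.002,-0.023,0.007],[-0.003,-0.046,0.015],[-0.005,-0.0694,0.0222],[-0.005,-0.0694,0.0222]]'

```text
time: 47.45
tool_pos: [539.4, 128.1, 230.1]
tcp_rot: [3.142, 0.001, 2.996]
contact_force: [-0.6, 0.4, 0.4]
grip_width: 91.7
finger_force: 0.0
```

Request:
send_rows --offset '[[-0.03,-0.48,0],[-0.053,-0.961,0],[-0.053,-0.961,0]]' --delta_rot '[[0,0,0.008],[0,0,0.0159],[0,0,0.0159]]'

```text
time: 47.82
tool_pos: [531.4, 11.6, 228.2]
tcp_rot: [3.141, -0.002, 2.894]
contact_force: [0.0, 0.8, -0.8]
grip_width: 91.7
finger_force: 0.0
```

Request:
send_rows --offset '[[-0.03,-0.48,0],[-0.068,-0.97,0],[-0.068,-0.97,0]]' --delta_rot '[[0,0,0.008],[0,0,0.0159],[0,0,0.0159]]'

```text
time: 48.2
tool_pos: [511.1, -102.7, 228.6]
tcp_rot: [3.14, -0.001, 2.795]
contact_force: [0.1, 0.8, -0.0]
grip_width: 92.1
finger_force: 0.0
```

Request:
send_rows --offset '[[-0.08,-0.48,0],[-0.164,-0.959,0],[-0.164,-0.959,0]]' --delta_rot '[[0,0,0.008],[0,0,0.0159],[0,0,0.0159]]'

```text
time: 48.58
tool_pos: [491.0, -217.1, 228.6]
tcp_rot: [3.139, -0.0, 2.696]
contact_force: [-0.7, 0.3, 0.2]
grip_width: 91.7
finger_force: 0.0
```

Request:
send_rows --offset '[[-0.17,-0.45,0.12],[-0.334,-0.902,0.25],[-0.334,-0.902,0.25]]' --delta_rot '[[0,0,0.008],[0,0,0.0159],[0,0,0.0159]]'

```text
time: 48.95
tool_pos: [480.8, -330.9, 197.2]
tcp_rot: [3.138, -0.002, 2.598]
contact_force: [-0.3, 0.5, 0.6]
grip_width: 91.6
finger_force: 0.0
```

Request:
send_rows --offset '[[-0.21,-0.44,0.2],[-0.42,-0.885,0.416],[-0.42,-0.885,0.416],[-0.42,-0.885,0.416]]' --delta_rot '[[0,0,0],[0,0,0],[0,0,0],[0,0,0]]'

```text
time: 49.45
tool_pos: [470.5, -444.9, 149.6]
tcp_rot: [3.138, 0.001, 2.601]
contact_force: [0.8, 0.7, -0.3]
grip_width: 91.3
finger_force: 0.0
```

```bash
python3 - <<'E'
from arm import *
o=get_obs();print(o['time'],o['tool_pos'],o['tcp_rot'])
L=flasks()
T=optics.capture('top');S=optics.capture('side')
im=np.zeros((600,800,3),np.uint8)
a=cv2.resize(T[160:250,170:490,::-1],(800,225),interpolation=cv2.INTER_CUBIC);im[:225]=a
im[230:600,:]=cv2.resize(S[130:315,200:600,::-1],(800,370),interpolation=cv2.INTER_CUBIC)
cv2.imwrite('pics/c5.png',im)
E
```

```text
49.45 [ 470.48867576 -444.92178346  149.615731  ] [3.13769220e+00 1.21769967e-03 2.60148989e+00]
UP [ 5.2246e+02 -8.4650e+01  5.0000e-02] err0.11 other0.37 views 2 hue 13.0 conf0.79
UP [ 5.1522e+02 -2.8013e+02  5.0000e-02] err0.15 other0.37 views 2 hue 46.5 conf0.67
UP [5.2334e+02 1.3807e+02 8.0000e-02] err0.13 other0.39 views 2 hue 40.5 conf0.62
UP [5.2629e+02 2.7410e+01 1.1000e-01] err0.10 other0.40 views 2 hue 6.0 conf0.60
```

View pics/c5.png

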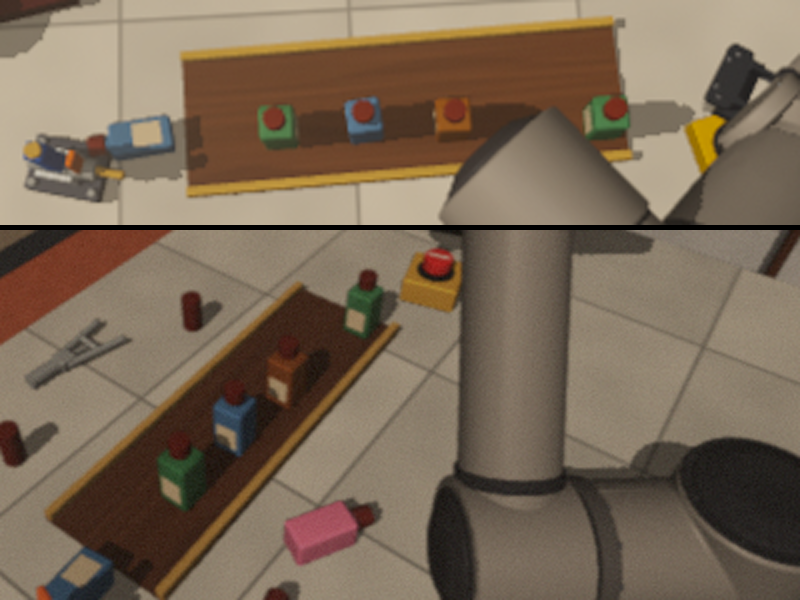

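The blue flask has been knocked out of the lane's end. It now lies on the counter at about top px (226,215), stopper towards the blower, label up. The other four stand and the stop is still down. I measure it, then relay it into the lane and stand it again.

```bash
python3 - <<'E'
from arm import *
ms={}
for cam,c in(('top',(226,215)),('side',None)):
    im=optics.capture(cam)
    if cam=='side': c=proj('side',atz('top',(226,215),22))
    for s in finder.silhouettes('flask3',cam):
        v,u=np.nonzero(s['region'])
        if np.hypot(u.mean()-c[0],v.mean()-c[1])<14: ms[cam]=s['region'].astype(np.float32);print(cam,u.mean(),v.mean(),s['confidence'])
import look
def cost(p):
    t=0
    for cam,m in ms.items():
        r=rend(cam,p[0],p[1],p[2],0,dz=p[3]-30);t+=1-np.minimum(r,m).sum()/np.maximum(r,m).sum()
    return t/len(ms)
p0=atz('top',(230,214),22)
for y0 in(1.4,1.7):
    x0=[p0[0],p0[1],y0,24]
    r=minimize(cost,x0,method='Nelder-Mead',options=dict(initial_simplex=[x0]+[[a+b for a,b in zip(x0,d)] for d in((8,0,0,0),(0,8,0,0),(0,0,.15,0),(0,0,0,6))],maxiter=150,xatol=.3,fatol=1e-4))
    print(r.x.round(2),r.fun)
print('trigger/nozzle', atz('top',(218.4,229.6),56))
E
```

```text
top 223.37551867219918 214.99792531120332 0.63
side 237.76301218161683 308.58693244739754 0.94
[522.67 316.59   1.63  26.49] 0.18640205264091492
[522.52 318.38   1.65  27.49] 0.18364599347114563
trigger/nozzle [470.11984911 335.58210983  56.        ]
```

```bash
python3 - <<'E'
from arm import *
o=get_obs();print(o['time'],o['tool_pos'],o['tcp_rot'])
p=np.array(o['tool_pos']);R=Ro.from_euler('xyz',o['tcp_rot']);q=o['joint_positions']
g=np.array([523.5,305,12]);f=1.64
T=[((480,-330,210),tool(2.5)),((490,-215,230),tool(2.3)),((505,-100,230),tool(2.1)),((510,15,230),tool(1.9)),((515,130,230),tool(1.7)),((523,245,200),tool(f)),(g+[0,0,100],tool(f)),(g,tool(f)),(g+[0,0,90],tool(f)),((523,222,102),tool(1.571)),((523,216,22.),tool(1.571)),((523,216,120),tool(1.571))]
for P,r in T:
    q,e,m=ik(np.array(P),r,q);print(P,q.round(2),round(e,3),round(m,2),end=' ');p,R=plan((P,r),start=(p,R))
E
```

```text
49.95 [ 469.09150215 -446.87066293  150.59672482] [3.13951901 0.00322488 2.59962104]
(480, -330, 210) [-0.73  0.46  1.39  0.    1.29 -1.66] 0.0 1.0 [0.423, 0.882, -0.495] [0.0004, 0.0005, 0.0159] 
(490, -215, 230) [-0.56  0.36  1.49  0.    1.29 -1.29] 0.0 1.0 [0.507, 0.818, -0.166] [-0.0, 0.0, 0.0318] 
(505, -100, 230) [-0.34  0.32  1.55  0.    1.27 -0.87] 0.0 0.99 [0.631, 0.731, -0.001] [-0.0, 0.0, 0.0318] 
(510, 15, 230) [-0.12  0.31  1.56  0.    1.27 -0.45] 0.0 0.99 [0.807, 0.52, 0.0] [-0.0, 0.0, 0.0318] 
(515, 130, 230) [ 0.1   0.35  1.5   0.    1.29 -0.03] 0.0 1.0 [0.893, 0.35, -0.0] [-0.0, 0.0, 0.0319] 
(523, 245, 200) [0.31 0.46 1.42 0.   1.27 0.24] 0.0 0.99 [0.942, 0.189, 0.25] [-0.0, 0.0, 0.0095] 
[523.5 305.  112. ] [ 0.4   0.59  1.44 -0.    1.11  0.33] 0.0 0.83 [0.498, 0.039, 0.733] [-0.0, 0.0, 0.0] 
[523.5 305.   12. ] [ 0.4   0.72  1.52 -0.    0.9   0.33] 0.0 0.62 [0.001, 0.001, 0.833] [-0.0, 0.0, 0.0] 
[523.5 305.  102. ] [ 0.4   0.6   1.45 -0.    1.09  0.33] 0.0 0.81 [-0.001, -0.001, -0.75] [-0.0, 0.0, 0.0] 
(523, 222, 102) [ 0.27  0.54  1.57 -0.    1.03  0.27] 0.0 0.75 [-0.689, -0.052, 0.0] [-0.0, 0.0, 0.011] 
(523, 216, 22.0) [ 0.26  0.65  1.64 -0.    0.86  0.26] 0.0 0.58 [-0.05, 0.0, 0.667] [-0.0, 0.0, 0.0] 
(523, 216, 120) [ 0.26  0.52  1.55 -0.    1.07  0.26] 0.0 0.79 [-0.0, 0.0, -0.817] [-0.0, 0.0, 0.0]
```

Request:
send_rows --offset '[[0.21,0.44,-0.25],[0.423,0.882,-0.495],[0.423,0.882,-0.495]]' --delta_rot '[[0,0,0.008],[0,0,0.0159],[0,0,0.0159]]'

```text
time: 50.32
tool_pos: [481.1, -327.8, 212.5]
tcp_rot: [3.139, 0.006, 2.502]
contact_force: [-0.3, -1.4, 0.6]
grip_width: 91.7
finger_force: 0.0
```

Request:
send_rows --offset '[[0.25,0.41,-0.08],[0.507,0.818,-0.166],[0.507,0.818,-0.166]]' --delta_rot '[[0,0,0.016],[0,0,0.0318],[0,0,0.0318]]'

```text
time: 50.7
tool_pos: [490.4, -212.8, 230.5]
tcp_rot: [3.138, 0.003, 2.303]
contact_force: [-0.5, -0.8, -0.9]
grip_width: 91.5
finger_force: 0.0
```

Request:
send_rows --offset '[[0.31,0.36,0],[0.631,0.731,0],[0.631,0.731,0]]' --delta_rot '[[0,0,0.016],[0,0,0.0318],[0,0,0.0318]]'

```text
time: 51.08
tool_pos: [505.2, -98.5, 229.4]
tcp_rot: [3.139, 0.001, 2.104]
contact_force: [0.1, -0.1, -0.4]
grip_width: 92.1
finger_force: 0.0
```

Request:
send_rows --offset '[[0.4,0.26,0],[0.807,0.52,0],[0.807,0.52,0]]' --delta_rot '[[0,0,0.016],[0,0,0.0318],[0,0,0.0318]]'

```text
time: 51.45
tool_pos: [510.2, 15.9, 229.5]
tcp_rot: [3.138, 0.001, 1.904]
contact_force: [0.8, -0.5, -0.2]
grip_width: 91.8
finger_force: 0.0
```

Request:
send_rows --offset '[[0.45,0.17,0],[0.893,0.35,0],[0.893,0.35,0]]' --delta_rot '[[0,0,0.016],[0,0,0.0319],[0,0,0.0319]]'

```text
time: 51.82
tool_pos: [515.7, 130.4, 229.4]
tcp_rot: [3.138, 0.0, 1.704]
contact_force: [0.0, -0.3, -1.0]
grip_width: 91.5
finger_force: 0.0
```

Request:
send_rows --offset '[[0.47,0.09,0.12],[0.942,0.189,0.25],[0.942,0.189,0.25]]' --delta_rot '[[0,0,0.005],[0,0,0.0095],[0,0,0.0095]]'

```text
time: 52.2
tool_pos: [523.5, 244.9, 197.9]
tcp_rot: [3.141, 0.001, 1.644]
contact_force: [-0.6, -1.3, 1.0]
grip_width: 91.7
finger_force: 0.0
```

Request:
send_rows --offset '[[0.25,0.02,0.36],[0.498,0.039,0.733],[0.498,0.039,0.733],[0.498,0.039,0.733]]' --delta_rot '[[0,0,0],[0,0,0],[0,0,0],[0,0,0]]'

```text
time: 52.7
tool_pos: [525.6, 302.5, 113.0]
tcp_rot: [3.137, 0.0, 1.639]
contact_force: [-0.1, 0.5, 0.9]
grip_width: 91.7
finger_force: 0.0
```

```bash
python3 - <<'E'
from arm import *
o=get_obs();print(o['time'],o['tool_pos'],o['tcp_rot'])
im=optics.capture('side')
cv2.imwrite('pics/s6.png',cv2.resize(im[240:390,150:330,::-1],(720,600),interpolation=cv2.INTER_CUBIC))
E
```

```text
52.7 [525.56387565 302.54378067 113.02651033] [3.13669270e+00 3.35106946e-04 1.63915210e+00]
```

View pics/s6.png

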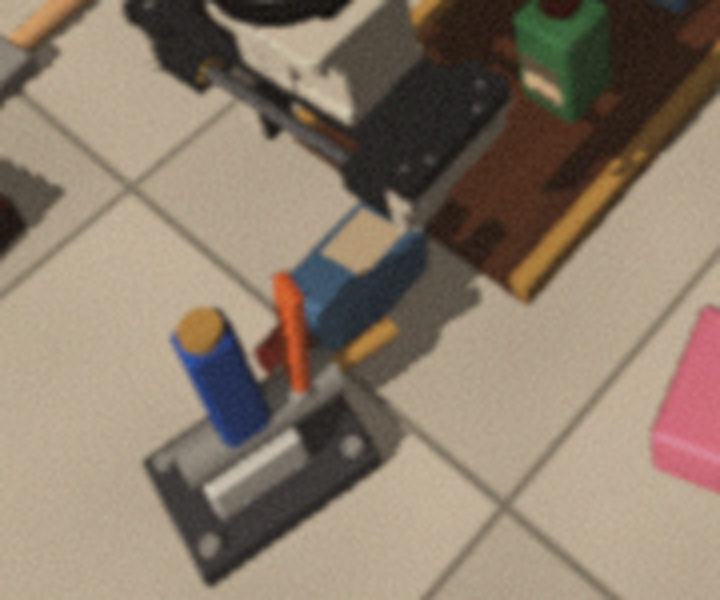

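The blue flask lies beside the nozzle, which is at about crop (370,340). The fingers straddle its foot half and are clear of the nozzle.

Request:
send_rows --offset '[[0,0,0.2],[0,0,0.4],[0,0,0.6],[0,0,0.8],[0,0,0.82],[0,0,0.82]]' --delta_rot '[[0,0,0],[0,0,0],[0,0,0],[0,0,0],[0,0,0],[0,0,0]]'

```text
time: 53.5
tool_pos: [525.5, 304.4, 15.4]
tcp_rot: [3.136, -0.001, 1.639]
contact_force: [0.1, -0.7, 0.4]
grip_width: 91.9
finger_force: 0.0
```

Request:
send_rows --offset '[[0,0,0],[0,0,0],[0,0,0],[0,0,0],[0,0,0],[0,0,0]]' --delta_rot '[[0,0,0],[0,0,0],[0,0,0],[0,0,0],[0,0,0],[0,0,0]]' --grip 0

```text
time: 54.25
tool_pos: [524.2, 304.8, 13.7]
tcp_rot: [3.138, -0.0, 1.64]
contact_force: [0.4, 0.0, 0.3]
grip_width: 44.2
finger_force: 29.2
```

Request:
send_rows --offset '[[0,0,-0.15],[0,0,-0.35],[0,0,-0.55],[0,0,-0.75],[0,0,-0.75]]' --delta_rot '[[0,0,0],[0,0,0],[0,0,0],[0,0,0],[0,0,0]]'

```text
time: 54.88
tool_pos: [525.2, 305.4, 106.5]
tcp_rot: [3.133, -0.002, 1.64]
contact_force: [-0.6, -0.1, -1.8]
grip_width: 44.4
finger_force: 29.2
```

Request:
send_rows --offset '[[-0.23,-0.02,0],[-0.46,-0.03,0],[-0.689,-0.052,0],[-0.74,-0.052,0],[-0.74,-0.052,0]]' --delta_rot '[[0,0,0.004],[0,0,0.007],[0,0,0.011],[0,0,0.011],[0,0,0.011]]'

```text
time: 55.5
tool_pos: [523.8, 215.8, 103.3]
tcp_rot: [3.139, -0.001, 1.57]
contact_force: [-0.4, -0.0, -1.6]
grip_width: 44.7
finger_force: 29.2
```

Request:
send_rows --offset '[[0,0,0.2],[0,0,0.4],[0,0,0.55],[0,0,0.62],[0,0,0.67],[0,0,0.67]]' --delta_rot '[[0,0,0],[0,0,0],[0,0,0],[0,0,0],[0,0,0],[0,0,0]]'

```text
time: 56.25
tool_pos: [524.1, 216.1, 23.2]
tcp_rot: [3.138, -0.0, 1.571]
contact_force: [-0.9, 0.0, -1.9]
grip_width: 44.3
finger_force: 29.2
```

Request:
send_rows --offset '[[0,0,0.02],[0,0,0.02]]' --delta_rot '[[0,0,0],[0,0,0]]'

```text
time: 56.5
tool_pos: [524.7, 216.0, 21.6]
tcp_rot: [3.136, -0.001, 1.571]
contact_force: [1.3, 1.2, 1.6]
grip_width: 44.8
finger_force: 29.3
```

Request:
send_rows --offset '[[0,0,0],[0,0,0],[0,0,0],[0,0,0]]' --delta_rot '[[0,0,0],[0,0,0],[0,0,0],[0,0,0]]' --grip 1

```text
time: 57.0
tool_pos: [524.1, 215.7, 20.8]
tcp_rot: [3.138, -0.0, 1.571]
contact_force: [-0.0, -0.5, -0.1]
grip_width: 80.0
finger_force: 0.0
```

Request:
send_rows --offset '[[0,0,-0.25],[0,0,-0.6],[0,0,-0.95],[0,0,-0.95]]' --delta_rot '[[0,0,0],[0,0,0],[0,0,0],[0,0,0]]'

```text
time: 57.5
tool_pos: [525.7, 216.3, 138.4]
tcp_rot: [3.131, -0.002, 1.571]
contact_force: [0.2, -0.7, -1.8]
grip_width: 91.8
finger_force: 0.0
```

```bash
python3 - <<'E'
import arm
from arm import *
arm.B=np.deg2rad(25)
ms={}
c0=np.array([524,240,30])
for cam in('top','side'):
    optics.capture(cam);c=proj(cam,c0)
    for s in finder.silhouettes('flask3',cam):
        v,u=np.nonzero(s['region'])
        if np.hypot(u.mean()-c[0],v.mean()-c[1])<16: ms[cam]=s['region'].astype(np.float32);print(cam,u.mean(),v.mean(),s['confidence'],len(u))
for k in [list(ms)]+[[c] for c in ms]: print(k,fit({c:ms[c] for c in k},524,228,1.57,0))
f=(524,228,1.571)
place_plan(f,(522,226))
E
```

```text
top 263.75 208.95 0.63 20
side 261.64550264550263 283.88042328042326 0.89 945
['top', 'side'] (array([526.79379025, 230.94826426,   1.66541087]), np.float64(0.5395264029502869))
['top'] (array([531.23958333, 218.15625   ,   1.66296875]), np.float64(0.9599248766899109))
['side'] (array([527.10122966, 230.2563101 ,   1.66031383]), np.float64(0.11893755197525024))
0 [524. 248.  89.] rows>=2.3 [0.271, 0.009, 0.373] [0.0002, -0.0694, -0.0001] 
1 [524. 248.  19.] rows>=1.1 [0.246, 0.0, 0.529] [-0.0, -0.0, 0.0] 
2 [536. 248. 139.] rows>=1.9 [-0.422, 0.1, -0.906] [-0.0, -0.0, 0.0] 
3 [528. 241. 145.] rows>=3.7 [-0.079, -0.07, -0.024] [0.031, 0.0641, -0.0852] 
4 [519. 233. 152.] rows>=3.7 [-0.019, -0.103, -0.027] [0.031, 0.0642, -0.0853] 
5 [511. 226. 158.] rows>=3.7 [0.042, -0.099, -0.001] [0.031, 0.0642, -0.0852] 
6 [511. 226.  78.] rows>=1.3 [-0.604, 0.0, 0.281] [0.0, -0.0, 0.0] 
7 [511. 226.  68.] rows>=0.2 [-0.076, 0.0, 0.035] [0.0, -0.0, 0.0] 
  IK? 8 0.8 [ 0.17  1.44  0.17  0.33  2.63 -1.21] 0.0 0.03
  IK? 8 1.0 [ 0.16  1.46  0.08  0.37  2.66 -1.17] 0.047 0.0
8 [579. 226. 100.] rows>=1.2 [0.001, 0.0, -0.625] [0.0, -0.0, 0.0] 
  IK? 9 0.2 [ 0.16  1.43  0.11  0.37  2.66 -1.16] 0.056 0.0
  IK? 9 0.4 [ 0.16  1.4   0.13  0.38  2.66 -1.15] 0.068 0.0
  IK? 9 0.6000000000000001 [ 0.16  1.37  0.15  0.39  2.66 -1.14] 0.082 0.0
  IK? 9 0.8 [ 0.15  1.34  0.16  0.4   2.66 -1.13] 0.098 0.0
  IK? 9 1.0 [ 0.15  1.31  0.18  0.42  2.66 -1.11] 0.116 0.0
9 [579. 226. 190.] rows>=1.5 [0.679, 0.0, -0.316] [0.0, -0.0, 0.0] 
q end [ 0.15  1.31  0.18  0.42  2.66 -1.11]
```

```bash
python3 - <<'E'
import arm
from arm import *
arm.B=np.deg2rad(30)
o=get_obs();print(o['tool_pos'],o['tcp_rot'])
place_plan((525,229,1.59),(518,226),along=26,lift=130)
E
```

```text
[522.88039437 215.50928439 133.57791074] [3.14046848e+00 2.27007890e-04 1.57083422e+00]
0 [525. 245.  90.] rows>=2.8 [0.25, 0.015, 0.367] [-0.0006, -0.0833, -0.003] 
1 [525. 245.  20.] rows>=1.1 [0.292, -0.0, 0.505] [-0.0, 0.0, -0.0] 
2 [537. 245. 150.] rows>=2.1 [-0.544, 0.1, -0.937] [-0.0, 0.0, -0.0] 
3 [527. 239. 155.] rows>=3.7 [-0.067, -0.082, -0.011] [0.0232, 0.0646, -0.0866] 
4 [517. 232. 160.] rows>=3.7 [-0.009, -0.106, -0.013] [0.0232, 0.0646, -0.0866] 
5 [508. 226. 165.] rows>=3.7 [0.048, -0.094, 0.011] [0.0232, 0.0647, -0.0867] 
6 [508. 226.  75.] rows>=1.5 [-0.65, 0.0, 0.375] [0.0, -0.0, 0.0] 
7 [508. 226.  65.] rows>=0.2 [-0.072, 0.0, 0.042] [0.0, -0.0, 0.0] 
8 [572. 226. 102.] rows>=1.2 [0.0, 0.0, -0.625] [0.0, -0.0, 0.0] 
  IK? 9 0.2 [ 0.17  1.36  0.22  0.28  2.58 -1.24] 0.0 0.08
  IK? 9 0.4 [ 0.17  1.35  0.21  0.3   2.61 -1.23] 0.0 0.05
  IK? 9 0.6000000000000001 [ 0.17  1.34  0.18  0.32  2.64 -1.2 ] 0.0 0.02
  IK? 9 0.8 [ 0.17  1.32  0.17  0.33  2.66 -1.19] 0.008 0.0
  IK? 9 1.0 [ 0.17  1.29  0.18  0.35  2.66 -1.17] 0.027 0.0
9 [572. 226. 192.] rows>=1.5 [0.65, 0.0, -0.375] [0.0, -0.0, 0.0] 
q end [ 0.17  1.29  0.18  0.35  2.66 -1.17]
```

Request:
send_rows --offset '[[0.08,0,0.12],[0.17,0.01,0.24],[0.25,0.015,0.367],[0.25,0.015,0.367],[0.25,0.015,0.367]]' --delta_rot '[[0,-0.028,-0.001],[0,-0.055,-0.002],[-0.0006,-0.0833,-0.003],[-0.0006,-0.0833,-0.003],[-0.0006,-0.0833,-0.003]]'

```text
time: 58.32
tool_pos: [525.4, 245.4, 90.2]
tcp_rot: [3.141, 0.522, 1.59]
contact_force: [0.5, -1.6, 0.3]
grip_width: 91.8
finger_force: 0.0
```

Request:
send_rows --offset '[[0.09,0,0.15],[0.18,0,0.31],[0.292,0,0.505],[0.292,0,0.505]]' --delta_rot '[[0,0,0],[0,0,0],[0,0,0],[0,0,0]]'

```text
time: 58.82
tool_pos: [524.4, 244.2, 18.3]
tcp_rot: [-3.139, 0.525, 1.59]
contact_force: [0.0, 0.1, 0.4]
grip_width: 91.9
finger_force: 0.0
```

Request:
send_rows --offset '[[0,0,0],[0,0,0],[0,0,0],[0,0,0],[0,0,0],[0,0,0]]' --delta_rot '[[0,0,0],[0,0,0],[0,0,0],[0,0,0],[0,0,0],[0,0,0]]' --grip 0

```text
time: 59.58
tool_pos: [525.7, 245.9, 20.9]
tcp_rot: [3.139, 0.523, 1.589]
contact_force: [-1.8, -0.1, 1.8]
grip_width: 43.8
finger_force: 30.0
```

Request:
send_rows --offset '[[-0.14,0.02,-0.23],[-0.27,0.05,-0.47],[-0.41,0.07,-0.7],[-0.544,0.1,-0.937],[-0.544,0.1,-0.937]]' --delta_rot '[[0,0,0],[0,0,0],[0,0,0],[0,0,0],[0,0,0]]'

```text
time: 60.2
tool_pos: [538.8, 246.3, 153.1]
tcp_rot: [3.133, 0.52, 1.586]
contact_force: [-0.3, -0.3, -2.2]
grip_width: 43.9
finger_force: 30.0
```

Request:
send_rows --offset '[[-0.02,-0.02,0],[-0.03,-0.04,0],[-0.05,-0.06,-0.01],[-0.067,-0.082,-0.011],[-0.067,-0.082,-0.011]]' --delta_rot '[[0.0058,0.0161,-0.0216],[0.0116,0.0323,-0.0433],[0.0174,0.0484,-0.065],[0.0232,0.0646,-0.0866],[0.0232,0.0646,-0.0866]]'

```text
time: 60.82
tool_pos: [528.1, 237.5, 154.3]
tcp_rot: [-2.848, 0.034, 2.079]
contact_force: [0.7, 0.2, -0.3]
grip_width: 44.0
finger_force: 30.0
```

Request:
send_rows --offset '[[0,-0.03,0],[0,-0.05,-0.01],[-0.01,-0.08,-0.01],[-0.009,-0.106,-0.013],[-0.009,-0.106,-0.013]]' --delta_rot '[[0.0058,0.0161,-0.0216],[0.0116,0.0323,-0.0433],[0.0174,0.0484,-0.065],[0.0232,0.0646,-0.0866],[0.0232,0.0646,-0.0866]]'

```text
time: 61.45
tool_pos: [517.8, 232.3, 158.3]
tcp_rot: [-2.795, -0.528, 2.474]
contact_force: [-0.8, 0.9, -1.2]
grip_width: 44.2
finger_force: 30.0
```

Request:
send_rows --offset '[[0.01,-0.02,0],[0.02,-0.05,0],[0.04,-0.07,0.01],[0.048,-0.094,0.011],[0.048,-0.094,0.011],[0.048,-0.094,0.011]]' --delta_rot '[[0.0058,0.0161,-0.0216],[0.0116,0.0323,-0.0433],[0.0174,0.0484,-0.065],[0.0232,0.0647,-0.0867],[0.0232,0.0647,-0.0867],[0.0232,0.0647,-0.0867]]'

```text
time: 62.2
tool_pos: [508.1, 226.9, 166.5]
tcp_rot: [-3.134, -1.041, 3.134]
contact_force: [0.4, 0.7, -1.1]
grip_width: 44.1
finger_force: 30.0
```

Request:
send_rows --offset '[[-0.2,0,0.12],[-0.4,0,0.23],[-0.55,0,0.32],[-0.63,0,0.363],[-0.65,0,0.375],[-0.65,0,0.375]]' --delta_rot '[[0,0,0],[0,0,0],[0,0,0],[0,0,0],[0,0,0],[0,0,0]]'

```text
time: 62.95
tool_pos: [508.7, 226.3, 76.6]
tcp_rot: [3.14, -1.044, -3.14]
contact_force: [-0.9, 0.2, -1.0]
grip_width: 44.2
finger_force: 30.0
```

Request:
send_rows --offset '[[-0.02,0,0.012],[-0.04,0,0.024],[-0.056,0,0.032],[-0.067,0,0.039],[-0.067,0,0.039]]' --delta_rot '[[0,0,0],[0,0,0],[0,0,0],[0,0,0],[0,0,0]]'

```text
time: 63.58
tool_pos: [508.4, 226.3, 66.8]
tcp_rot: [3.14, -1.045, -3.14]
contact_force: [-0.6, -0.1, -1.4]
grip_width: 44.1
finger_force: 30.0
```

Request:
send_rows --offset '[[-0.011,0,0.006],[-0.018,0,0.01],[-0.018,0,0.01]]' --delta_rot '[[0,0,0],[0,0,0],[0,0,0]]'

```text
time: 63.95
tool_pos: [508.6, 226.2, 64.6]
tcp_rot: [3.14, -1.045, -3.14]
contact_force: [-0.1, -0.2, -0.2]
grip_width: 43.9
finger_force: 30.0
```

Request:
send_rows --offset '[[-0.009,0,0.005],[-0.018,0,0.01],[-0.018,0,0.01]]' --delta_rot '[[0,0,0],[0,0,0],[0,0,0]]'

```text
time: 64.32
tool_pos: [508.7, 226.1, 64.4]
tcp_rot: [3.138, -1.046, -3.138]
contact_force: [0.8, -0.2, 9.2]
grip_width: 43.8
finger_force: 30.0
```

Contact. I release and retreat, then head back to the stop.

Request:
send_rows --offset '[[0,0,0],[0,0,0],[0,0,0],[0,0,0]]' --delta_rot '[[0,0,0],[0,0,0],[0,0,0],[0,0,0]]' --grip 1

```text
time: 64.82
tool_pos: [508.5, 226.3, 61.8]
tcp_rot: [3.14, -1.045, -3.14]
contact_force: [-0.5, -0.0, -0.3]
grip_width: 79.2
finger_force: 0.0
```

Request:
send_rows --offset '[[0,0,-0.15],[0,0,-0.4],[0,0,-0.6],[0,0,-0.6]]' --delta_rot '[[0,0,0],[0,0,0],[0,0,0],[0,0,0]]'

```text
time: 65.32
tool_pos: [571.7, 226.1, 97.3]
tcp_rot: [3.139, -1.042, -3.139]
contact_force: [-1.4, -0.4, -1.0]
grip_width: 91.9
finger_force: 0.0
```

```bash
python3 - <<'E'
from arm import *
L=flasks()
o=get_obs();print(o['time'],o['tool_pos'])
p=np.array(o['tool_pos']);R=Ro.from_euler('xyz',o['tcp_rot']);q=o['joint_positions']
T=[((567,222,180),tool(np.pi,np.deg2rad(25))),((545,122,230),tool(3,0)),((530,10,230),tool(2.9)),((510,-105,230),tool(2.8)),((490,-220,230),tool(2.7)),((480,-335,200),tool(2.6)),((468.5,-447,150),tool(2.6))]
for P,r in T:
    q,e,m=ik(np.array(P),r,q);print(P,round(e,3),round(m,2),end=' ');p,R=plan((P,r),start=(p,R))
E
```

```text
UP [ 5.219e+02 -8.451e+01 -1.000e-02] err0.09 other0.37 views 2 hue 13.0 conf0.82
UP [ 5.1359e+02 -2.7945e+02  1.3000e-01] err0.13 other0.36 views 2 hue 46.0 conf0.71
UP [5.2634e+02 2.7370e+01 1.1000e-01] err0.29 other0.54 views 2 hue 6.0 conf0.47
65.525 [570.03292435 226.37735133  97.64833121]
(567, 222, 180) 0.0 0.82 [0.607, -0.036, -0.321] [0.0, -0.0972, 0.0001] 
(545, 122, 230) 0.0 1.0 [0.342, -0.834, -0.3] [-0.0049, -0.0694, 0.0222] 
(530, 10, 230) 0.0 1.0 [-0.008, -0.941, -0.0] [-0.0, 0.0, 0.0159] 
(510, -105, 230) 0.0 1.0 [-0.068, -0.971, -0.0] [-0.0, 0.0, 0.0159] 
(490, -220, 230) 0.0 1.0 [-0.164, -0.958, 0.0] [-0.0, 0.0, 0.0159] 
(480, -335, 200) 0.0 0.99 [-0.334, -0.902, 0.25] [-0.0, 0.0, 0.0159] 
(468.5, -447, 150) 0.0 0.97 [-0.399, -0.85, 0.417] [-0.0, 0.0, 0.0]
```

Request:
send_rows --offset '[[0.2,-0.01,-0.11],[0.4,-0.02,-0.21],[0.607,-0.036,-0.321],[0.607,-0.036,-0.321],[0.607,-0.036,-0.321]]' --delta_rot '[[0,-0.029,0],[0,-0.058,0],[0,-0.0972,0],[0,-0.0972,0],[0,-0.0972,0]]'

```text
time: 66.15
tool_pos: [566.1, 222.1, 182.5]
tcp_rot: [3.14, -0.433, -3.14]
contact_force: [-0.5, -0.7, -0.4]
grip_width: 92.1
finger_force: 0.0
```

Request:
send_rows --offset '[[0.11,-0.28,-0.1],[0.22,-0.56,-0.2],[0.342,-0.834,-0.3],[0.342,-0.834,-0.3]]' --delta_rot '[[-0.002,-0.023,0.007],[-0.003,-0.046,0.015],[-0.0049,-0.0694,0.0222],[-0.0049,-0.0694,0.0222]]'

```text
time: 66.65
tool_pos: [543.0, 120.1, 230.6]
tcp_rot: [3.141, 0.0, 2.998]
contact_force: [-0.4, 0.2, 0.6]
grip_width: 91.6
finger_force: 0.0
```

Request:
send_rows --offset '[[0,-0.47,0],[-0.008,-0.941,0],[-0.008,-0.941,0]]' --delta_rot '[[0,0,0.008],[0,0,0.0159],[0,0,0.0159]]'

```text
time: 67.03
tool_pos: [530.6, 7.0, 228.5]
tcp_rot: [3.141, -0.003, 2.896]
contact_force: [-0.4, 0.2, -0.5]
grip_width: 91.4
finger_force: 0.0
```

Request:
send_rows --offset '[[-0.03,-0.48,0],[-0.068,-0.971,0],[-0.068,-0.971,0]]' --delta_rot '[[0,0,0.008],[0,0,0.0159],[0,0,0.0159]]'

```text
time: 67.4
tool_pos: [510.7, -107.6, 228.6]
tcp_rot: [3.14, -0.002, 2.796]
contact_force: [0.1, 0.6, 0.3]
grip_width: 91.7
finger_force: 0.0
```

Request:
send_rows --offset '[[-0.08,-0.48,0],[-0.164,-0.958,0],[-0.164,-0.958,0]]' --delta_rot '[[0,0,0.008],[0,0,0.0159],[0,0,0.0159]]'

```text
time: 67.78
tool_pos: [491.0, -221.8, 228.6]
tcp_rot: [3.139, -0.001, 2.698]
contact_force: [0.1, 0.8, -0.2]
grip_width: 92.1
finger_force: 0.0
```

Request:
send_rows --offset '[[-0.17,-0.45,0.12],[-0.334,-0.902,0.25],[-0.334,-0.902,0.25]]' --delta_rot '[[0,0,0.008],[0,0,0.0159],[0,0,0.0159]]'

```text
time: 68.15
tool_pos: [480.9, -335.7, 197.0]
tcp_rot: [3.138, -0.003, 2.599]
contact_force: [0.1, 0.2, 0.9]
grip_width: 91.7
finger_force: 0.0
```

Request:
send_rows --offset '[[-0.2,-0.42,0.2],[-0.399,-0.85,0.417],[-0.399,-0.85,0.417],[-0.399,-0.85,0.417]]' --delta_rot '[[0,0,0],[0,0,0],[0,0,0],[0,0,0]]'

```text
time: 68.65
tool_pos: [471.0, -444.8, 149.4]
tcp_rot: [3.138, 0.0, 2.603]
contact_force: [-0.1, -0.0, 1.1]
grip_width: 91.9
finger_force: 0.0
```

```bash
python3 - <<'E'
from arm import *
o=get_obs();print(o['time'],o['tool_pos'],o['tcp_rot'])
L=flasks()
T=optics.capture('top');S=optics.capture('side')
im=np.zeros((600,800,3),np.uint8)
im[:225]=cv2.resize(T[160:250,170:490,::-1],(800,225),interpolation=cv2.INTER_CUBIC)
im[230:600,:]=cv2.resize(S[130:315,200:600,::-1],(800,370),interpolation=cv2.INTER_CUBIC)
cv2.imwrite('pics/c7.png',im)
E
```

```text
68.65 [ 470.98525528 -444.82865451  149.37119552] [3.13805675e+00 4.81502333e-04 2.60276721e+00]
UP [ 5.1393e+02 -2.8240e+02  1.1000e-01] err0.15 other0.37 views 2 hue 46.0 conf0.73
UP [5.1942e+02 2.2778e+02 7.0000e-02] err0.15 other0.41 views 2 hue 6.0 conf0.65
UP [ 5.2196e+02 -8.5050e+01  1.0000e-01] err0.12 other0.37 views 2 hue 13.0 conf0.59
UP [5.2352e+02 1.3696e+02 3.0000e-02] err0.10 other0.38 views 2 hue 43.0 conf0.49
UP [5.2783e+02 2.8550e+01 1.3000e-01] err0.13 other0.38 views 2 hue 6.0 conf0.48
```

View pics/c7.png

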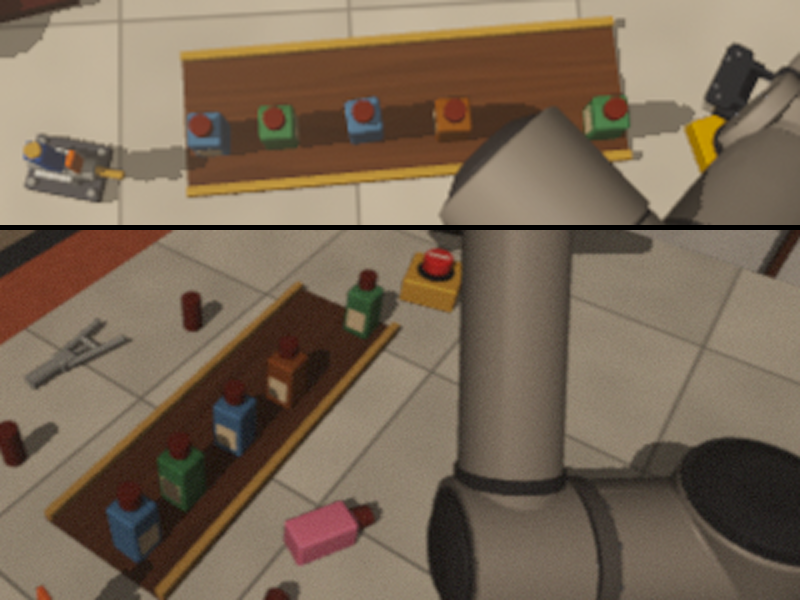

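All five flasks stand and the stop is still down. Now the twist.

```bash
python3 - <<'E'
from arm import *
plan(((468.5,-447,85),tool(2.6)),((468.5,-447,54),tool(2.6)),((468.5,-447,54),tool(1.75)))
E
```

```text
[0.011, -0.013, 0.547] [0.0003, 0.0005, 0.0003] 
[-0.0, -0.0, 0.258] [-0.0, -0.0, 0.0] 
[-0.0, -0.0, 0.0] [-0.0001, -0.0, 0.1353]
```

Request:
send_rows --offset '[[0.01,-0.01,0.27],[0.011,-0.013,0.547],[0.011,-0.013,0.547]]' --delta_rot '[[0,0,0],[0,0,0],[0,0,0]]'

```text
time: 69.32
tool_pos: [466.6, -446.2, 81.9]
tcp_rot: [3.138, -0.003, 2.601]
contact_force: [0.3, -0.2, 0.7]
grip_width: 92.0
finger_force: 0.0
```

Request:
send_rows --offset '[[0,0,0.09],[0,0,0.18],[0,0,0.258],[0,0,0.258]]' --delta_rot '[[0,0,0],[0,0,0],[0,0,0],[0,0,0]]'

```text
time: 69.82
tool_pos: [467.4, -447.4, 52.2]
tcp_rot: [3.139, 0.0, 2.6]
contact_force: [-0.4, 0.4, -0.3]
grip_width: 92.1
finger_force: 0.0
```

Request:
send_rows --offset '[[0,0,0],[0,0,0],[0,0,0],[0,0,0],[0,0,0],[0,0,0]]' --delta_rot '[[0,0,0],[0,0,0],[0,0,0],[0,0,0],[0,0,0],[0,0,0]]' --grip 0

```text
time: 70.58
tool_pos: [468.6, -446.3, 52.7]
tcp_rot: [3.137, 0.001, 2.601]
contact_force: [3.1, 4.0, -1.6]
grip_width: 47.2
finger_force: 30.0
```

Request:
send_rows --offset '[[0,0,0],[0,0,0],[0,0,0],[0,0,0],[0,0,0],[0,0,0],[0,0,0]]' --delta_rot '[[0,0,0.025],[0,0,0.05],[0,0,0.075],[0,0,0.1],[0,0,0.12],[0,0,0.135],[0,0,0.135]]'

```text
time: 71.45
tool_pos: [469.7, -445.4, 53.3]
tcp_rot: [3.136, -0.003, 1.752]
contact_force: [6.8, 8.0, 2.7]
grip_width: 47.1
finger_force: 30.0
```

Request:
send_rows --offset '[[0,0,0],[0,0,0],[0,0,0],[0,0,0],[0,0,0]]' --delta_rot '[[0,0,0],[0,0,0],[0,0,0],[0,0,0],[0,0,0]]' --grip 1

```text
time: 72.08
tool_pos: [467.6, -447.9, 53.0]
tcp_rot: [3.139, -0.0, 1.752]
contact_force: [-0.4, 0.3, -0.4]
grip_width: 90.5
finger_force: 0.0
```

Request:
send_rows --offset '[[0,0,-0.2],[0,0,-0.55],[0,0,-0.9],[0,0,-0.9]]' --delta_rot '[[0,0,0],[0,0,0],[0,0,0],[0,0,0]]'

```text
time: 72.58
tool_pos: [468.7, -449.5, 165.3]
tcp_rot: [3.135, 0.007, 1.752]
contact_force: [0.5, -0.0, -0.8]
grip_width: 92.1
finger_force: 0.0
```

```bash
python3 - <<'E'
from arm import *
np.set_printoptions(precision=1,suppress=True)
S=optics.capture('side')
print([ (s['box'],s['confidence']) for s in finder.silhouettes('stop_top','side')[:2]])
pu=finder.pinpoint('blower_pinch','side')[0];bs=finder.pinpoint('blower','side')[0]
T=optics.capture('top')
pt=finder.pinpoint('blower_pinch','top')[0];bt=finder.pinpoint('blower','top')[0]
print(pu,pt,tri(ray('top',pt['uv']),ray('side',pu['uv'])),tri(ray('top',bt['uv']),ray('side',bs['uv'])))
im=np.zeros((600,800,3),np.uint8)
im[:300,:400]=cv2.resize(T[205:250,170:230,::-1],(400,300),interpolation=cv2.INTER_CUBIC)
im[:300,405:800]=cv2.resize(S[125:185,380:459,::-1],(395,300),interpolation=cv2.INTER_CUBIC)
im[305:,:440]=cv2.resize(S[300:392,175:312,::-1],(440,295),interpolation=cv2.INTER_CUBIC)
cv2.imwrite('pics/c8.png',im)
E
```

```text
[([412.7, 138.5, 427.5, 150.0], 0.51), ([187.8, 309.7, 249.4, 384.1], 0.51)]
{'uv': [207.6, 326.9], 'confidence': 0.62} {'uv': [188.8, 221.2], 'confidence': 0.86} (array([489.6, 407.6, 122.6]), np.float64(0.5217907405081984)) (array([487.6, 413.3,  -1.7]), np.float64(2.479969642302812))
```

View pics/c8.png

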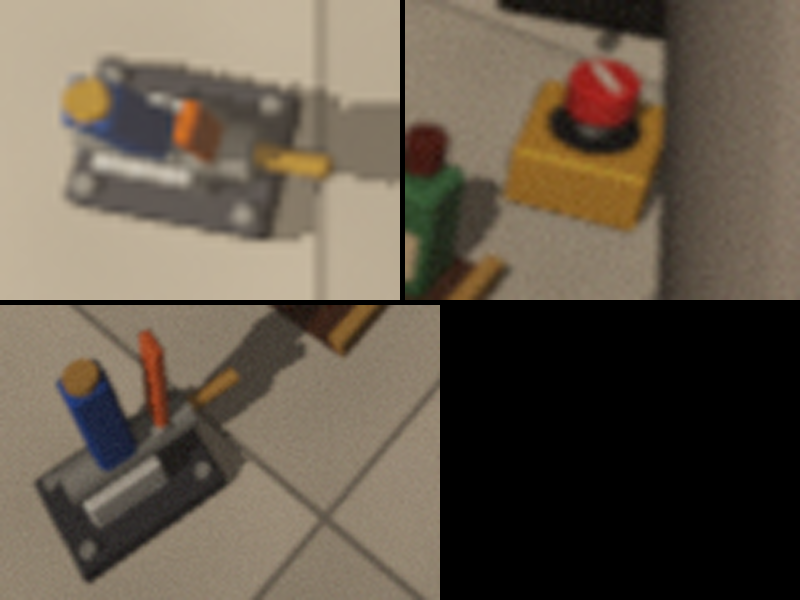

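The mushroom is up with its neck showing, and the bar is turned. The top crop shows the grip top at (87,100), the trigger top at about (187,123) and the nozzle tip at (328,162). I work out the pinch from these.

```bash
python3 - <<'E'
from arm import *
np.set_printoptions(precision=1,suppress=True)
t=lambda x,y:(170+x/6.667,205+y/6.667); s=lambda x,y:(175+x/3.212,300+(y-305)/3.207)
g=tri(ray('top',t(87,100)),ray('side',s(80,377)));print('grip top tri',g,'at150',atz('top',t(87,100),150),atz('side',s(80,377),150))
n=atz('top',t(328,162),56);print('nozzle',n,tri(ray('top',t(328,162)),ray('side',s(238,377))))
print('trig',tri(ray('top',t(187,123)),ray('side',s(147,335))))
C=[atz('top',t(*c),20)[:2] for c in((108,58),(298,98),(265,236),(70,200))]
print('base',C,'center',np.mean(C,0));
for a,b in((0,1),(3,2)):
    d=C[b]-C[a];print('yaw x',np.arctan2(d[1],d[0]),np.linalg.norm(d))
for a,b in((0,3),(1,2)):
    d=C[b]-C[a];print('yaw y-side',np.arctan2(d[1],d[0]),np.linalg.norm(d))
g2=atz('top',t(87,100),150);d=n-g2;print('yaw gn',np.arctan2(d[1],d[0]),np.linalg.norm(d[:2]))
E
```

```text
grip top tri (array([489.6, 415.9, 152. ]), np.float64(1.7977445489147168)) at150 [489.3 415.9 150. ] [491.7 415.9 150. ]
nozzle [470.9 333.1  56. ] (array([470.3, 333.4,  50.7]), np.float64(3.3959145831756348))
trig (array([479. , 373.5, 150.1]), np.float64(5.743663991097893))
base [array([533.9, 450. ]), array([509.1, 356.8]), array([442.2, 372.5]), array([464.8, 467.2])] center [487.5 411.6]
yaw x -1.8317434680229323 96.4638776426465
yaw x -1.804933282823451 97.3182442275191
yaw y-side 2.897482186866783 71.30492372503186
yaw y-side 2.9100444001959844 68.71570300301337
yaw gn -1.7885634134616128 84.86687141221807
```

```bash
python3 - <<'E'
from arm import *
o=get_obs();p=np.array(o['tool_pos']);R=Ro.from_euler('xyz',o['tcp_rot']);q=o['joint_positions'];print(p,o['tcp_rot'])
f=2.907
T=[((480,-335,230),tool(1.9)),((490,-225,235),tool(2.1)),((490,-115,235),tool(2.3)),((490,-5,235),tool(2.5)),((490,105,235),tool(2.7)),((490,215,235),tool(f)),((488.5,320,235),tool(f)),((488.5,408.3,215),tool(f)),((488.5,408.3,106),tool(f))]
for P,r in T:
    q,e,m=ik(np.array(P),r,q);print(P,round(e,3),round(m,2),end=' ');p,R=plan((P,r),start=(p,R))
print(q)
E
```

```text
[ 467.05911162 -447.48554135  159.63976201] [ 3.14024255e+00 -2.38066297e-03  1.75215755e+00]
(480, -335, 230) 0.0 1.0 [0.904, 0.276, -0.584] [0.0002, -0.0004, -0.0235] 
(490, -225, 235) 0.0 1.0 [0.841, 0.375, -0.042] [0.0, 0.0, -0.0319] 
(490, -115, 235) 0.0 1.0 [0.791, 0.463, 0.0] [0.0, 0.0001, -0.0318] 
(490, -5, 235) 0.0 0.99 [0.683, 0.611, 0.001] [0.0, -0.0, -0.0318] 
(490, 105, 235) 0.0 1.0 [0.549, 0.734, -0.0] [0.0, -0.0, -0.0319] 
(490, 215, 235) 0.0 1.0 [0.392, 0.829, 0.0] [0.0, -0.0, -0.0329] 
(488.5, 320, 235) 0.0 1.0 [0.215, 0.848, 0.001] [0.0001, -0.0, 0.0] 
(488.5, 408.3, 215) 0.0 1.0 [0.171, 0.716, 0.166] [-0.0, -0.0, 0.0] 
(488.5, 408.3, 106) 0.0 0.86 [0.0, -0.0, 0.908] [-0.0, -0.0, 0.0] 
[ 5.75705550e-01  6.51480910e-01  1.34976662e+00 -4.31437603e-12
  1.14034512e+00 -7.60498123e-01]
```

Request:
send_rows --offset '[[0.45,0.14,-0.29],[0.904,0.276,-0.584],[0.904,0.276,-0.584]]' --delta_rot '[[0,0,-0.012],[0,0,-0.0235],[0,0,-0.0235]]'

```text
time: 73.3
tool_pos: [481.5, -333.0, 233.6]
tcp_rot: [3.137, 0.003, 1.903]
contact_force: [0.6, -0.1, 0.1]
grip_width: 91.7
finger_force: 0.0
```

Request:
send_rows --offset '[[0.42,0.19,-0.02],[0.841,0.375,-0.042],[0.841,0.375,-0.042]]' --delta_rot '[[0,0,-0.016],[0,0,-0.0319],[0,0,-0.0319]]'

```text
time: 73.68
tool_pos: [490.3, -222.7, 235.8]
tcp_rot: [3.14, -0.001, 2.104]
contact_force: [-0.5, -0.8, 0.2]
grip_width: 91.7
finger_force: 0.0
```

Request:
send_rows --offset '[[0.4,0.23,0],[0.791,0.463,0],[0.791,0.463,0]]' --delta_rot '[[0,0,-0.016],[0,0,-0.0318],[0,0,-0.0318]]'

```text
time: 74.05
tool_pos: [490.2, -113.7, 235.8]
tcp_rot: [3.14, -0.0, 2.303]
contact_force: [-0.1, -0.5, -0.6]
grip_width: 91.7
finger_force: 0.0
```

Request:
send_rows --offset '[[0.34,0.3,0],[0.683,0.611,0],[0.683,0.611,0]]' --delta_rot '[[0,0,-0.016],[0,0,-0.0318],[0,0,-0.0318]]'

```text
time: 74.42
tool_pos: [490.6, -4.2, 236.0]
tcp_rot: [3.14, 0.001, 2.502]
contact_force: [-0.4, -0.6, -0.0]
grip_width: 91.8
finger_force: 0.0
```

Request:
send_rows --offset '[[0.27,0.37,0],[0.549,0.734,0],[0.549,0.734,0]]' --delta_rot '[[0,0,-0.016],[0,0,-0.0319],[0,0,-0.0319]]'

```text
time: 74.8
tool_pos: [490.9, 105.4, 236.0]
tcp_rot: [3.14, 0.002, 2.702]
contact_force: [-0.1, -0.7, 0.2]
grip_width: 91.9
finger_force: 0.0
```

Request:
send_rows --offset '[[0.2,0.41,0],[0.392,0.829,0],[0.392,0.829,0]]' --delta_rot '[[0,0,-0.016],[0,0,-0.0329],[0,0,-0.0329]]'

```text
time: 75.18
tool_pos: [491.3, 215.2, 236.0]
tcp_rot: [3.141, 0.002, 2.908]
contact_force: [-0.1, 0.3, 0.9]
grip_width: 91.7
finger_force: 0.0
```

Request:
send_rows --offset '[[0.11,0.42,0],[0.215,0.848,0],[0.215,0.848,0]]' --delta_rot '[[0,0,0],[0,0,0],[0,0,0]]'

```text
time: 75.55
tool_pos: [490.0, 319.7, 235.9]
tcp_rot: [3.141, 0.002, 2.906]
contact_force: [0.3, -0.3, -0.0]
grip_width: 91.7
finger_force: 0.0
```

Request:
send_rows --offset '[[0.09,0.36,0.08],[0.171,0.716,0.166],[0.171,0.716,0.166],[0.171,0.716,0.166]]' --delta_rot '[[0,0,0],[0,0,0],[0,0,0],[0,0,0]]'

```text
time: 76.05
tool_pos: [490.2, 405.5, 216.6]
tcp_rot: [-3.141, 0.002, 2.904]
contact_force: [-0.3, -0.8, 0.0]
grip_width: 91.6
finger_force: 0.0
```

```bash
python3 - <<'E'
from arm import *
o=get_obs();print(o['time'],o['tool_pos'],o['tcp_rot'])
flasks()
o=get_obs();print(o['time'],o['tool_pos'],o['tcp_rot'])
plan(((488.5,408.3,160),tool(2.907)),((488.5,408.3,106),tool(2.907)))
E
```

```text
76.05 [490.23942307 405.51035698 216.63399732] [-3.14140089e+00  2.39040050e-03  2.90399508e+00]
UP [ 5.2112e+02 -8.5490e+01  2.0000e-01] err0.13 other0.36 views 2 hue 13.0 conf0.80
UP [5.1950e+02 2.2653e+02 1.1000e-01] err0.12 other0.41 views 2 hue 7.0 conf0.64
UP [5.2421e+02 1.3786e+02 8.0000e-02] err0.12 other0.40 views 2 hue 46.5 conf0.60
UP [ 5.1346e+02 -2.8176e+02  1.2000e-01] err0.15 other0.33 views 2 hue 44.0 conf0.57
UP [5.2743e+02 2.8590e+01 9.0000e-02] err0.13 other0.40 views 2 hue 7.0 conf0.55
76.25 [489.65303664 406.58613921 217.55736288] [3.14002963e+00 2.92724089e-03 2.90483664e+00]
[0.014, 0.011, 0.48] [0.0002, 0.0005, -0.0003] 
[0.0, -0.0, 0.45] [0.0, -0.0, -0.0]
```

Request:
send_rows --offset '[[0,0,0.23],[0,0,0.458],[0,0,0.458],[0,0,0.458]]' --delta_rot '[[0,0,0],[0,0,0],[0,0,0],[0,0,0]]'

```text
time: 76.75
tool_pos: [489.7, 408.1, 163.4]
tcp_rot: [3.139, 0.004, 2.907]
contact_force: [-0.4, -0.0, -0.1]
grip_width: 91.6
finger_force: 0.0
```

```bash
python3 - <<'E'
from arm import *
S=optics.capture('side');T=optics.capture('top');print(get_obs()['tool_pos'])
im=np.zeros((480,800,3),np.uint8)
im[:,:480]=cv2.resize(S[270:390,160:280,::-1],(480,480),interpolation=cv2.INTER_CUBIC)
im[:320,482:800]=cv2.resize(T[190:250,155:215,::-1],(318,320),interpolation=cv2.INTER_CUBIC)
cv2.imwrite('pics/c9.png',im)
E
```

```text
[489.71425371 408.4079544  163.68197282]
```

View pics/c9.png

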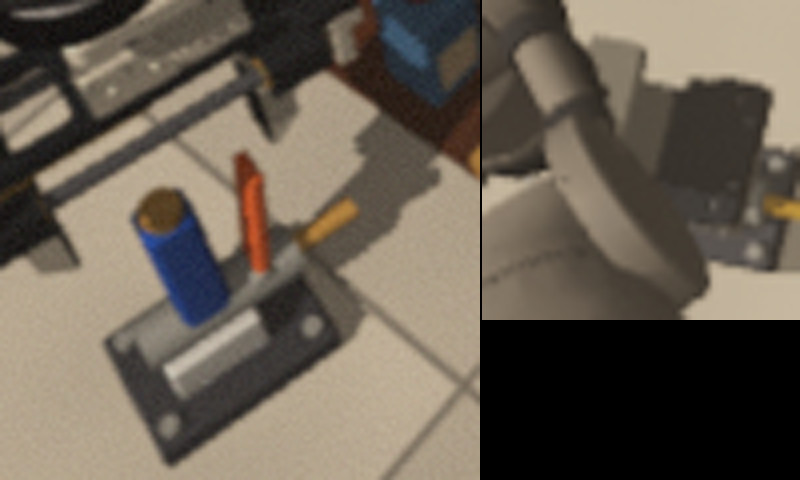

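The fingers straddle the grip and trigger, with tips at crop (50,255) and (275,125). I lower and squeeze twice.

Request:
send_rows --offset '[[0,0,0.08],[0,0,0.16],[0,0,0.24],[0,0,0.32],[0,0,0.4],[0,0,0.46],[0,0,0.46]]' --delta_rot '[[0,0,0],[0,0,0],[0,0,0],[0,0,0],[0,0,0],[0,0,0],[0,0,0]]'

```text
time: 77.72
tool_pos: [488.8, 408.0, 106.0]
tcp_rot: [3.141, 0.001, 2.907]
contact_force: [0.4, -0.6, 0.7]
grip_width: 91.6
finger_force: 0.0
```

Request:
send_rows --offset '[[0,0,0],[0,0,0],[0,0,0],[0,0,0],[0,0,0],[0,0,0],[0,0,0],[0,0,0]]' --delta_rot '[[0,0,0],[0,0,0],[0,0,0],[0,0,0],[0,0,0],[0,0,0],[0,0,0],[0,0,0]]' --grip 0

```text
time: 78.72
tool_pos: [489.4, 408.4, 107.1]
tcp_rot: [3.14, 0.003, 2.907]
contact_force: [1.6, 0.7, 4.1]
grip_width: 41.3
finger_force: 30.7
```

Request:
send_rows --offset '[[0,0,0],[0,0,0],[0,0,0],[0,0,0],[0,0,0],[0,0,0]]' --delta_rot '[[0,0,0],[0,0,0],[0,0,0],[0,0,0],[0,0,0],[0,0,0]]'

```text
time: 79.47
tool_pos: [489.4, 408.4, 107.1]
tcp_rot: [3.14, 0.003, 2.907]
contact_force: [1.7, 1.3, 4.9]
grip_width: 41.5
finger_force: 30.8
```

Request:
send_rows --offset '[[0,0,0],[0,0,0],[0,0,0],[0,0,0],[0,0,0],[0,0,0],[0,0,0],[0,0,0]]' --delta_rot '[[0,0,0],[0,0,0],[0,0,0],[0,0,0],[0,0,0],[0,0,0],[0,0,0],[0,0,0]]' --grip 1

```text
time: 80.47
tool_pos: [489.1, 408.4, 106.8]
tcp_rot: [3.14, 0.002, 2.907]
contact_force: [0.2, 0.1, 0.2]
grip_width: 92.0
finger_force: 0.0
```

```bash
python3 - <<'E'
from arm import *
flasks();print(get_obs()['time'])
E
```

```text
UP [ 5.2192e+02 -8.5050e+01  7.0000e-02] err0.29 other0.52 views 2 hue 13.0 conf0.83
UP [5.2533e+02 2.7520e+01 1.0000e-01] err0.15 other0.42 views 2 hue 7.0 conf0.72
UP [ 5.1286e+02 -2.8084e+02  3.0000e-02] err0.12 other0.47 views 1 hue 43.0 conf0.70
UP [5.1951e+02 2.2785e+02 6.0000e-02] err0.12 other0.40 views 2 hue 8.0 conf0.55
UP [5.2413e+02 1.3758e+02 1.1000e-01] err0.10 other0.39 views 2 hue 45.0 conf0.51
80.675
```

Request:
send_rows --offset '[[0,0,0],[0,0,0],[0,0,0],[0,0,0],[0,0,0],[0,0,0],[0,0,0],[0,0,0]]' --delta_rot '[[0,0,0],[0,0,0],[0,0,0],[0,0,0],[0,0,0],[0,0,0],[0,0,0],[0,0,0]]' --grip 0

```text
time: 81.68
tool_pos: [489.3, 408.4, 106.9]
tcp_rot: [3.14, 0.003, 2.907]
contact_force: [2.0, 1.2, 3.9]
grip_width: 42.0
finger_force: 30.7
```

Request:
send_rows --offset '[[0,0,0],[0,0,0],[0,0,0],[0,0,0],[0,0,0],[0,0,0]]' --delta_rot '[[0,0,0],[0,0,0],[0,0,0],[0,0,0],[0,0,0],[0,0,0]]'

```text
time: 82.42
tool_pos: [489.3, 408.4, 107.0]
tcp_rot: [3.14, 0.003, 2.907]
contact_force: [2.2, 2.5, 4.1]
grip_width: 41.7
finger_force: 30.8
```

Request:
send_rows --offset '[[0,0,0],[0,0,0],[0,0,0],[0,0,0],[0,0,0],[0,0,0],[0,0,0],[0,0,0]]' --delta_rot '[[0,0,0],[0,0,0],[0,0,0],[0,0,0],[0,0,0],[0,0,0],[0,0,0],[0,0,0]]' --grip 1

```text
time: 83.42
tool_pos: [489.1, 408.3, 106.8]
tcp_rot: [3.14, 0.002, 2.907]
contact_force: [-0.7, 0.1, 0.2]
grip_width: 92.1
finger_force: 0.0
```

Request:
send_rows --offset '[[0,0,-0.2],[0,0,-0.5],[0,0,-0.95],[0,0,-0.95],[0,0,-0.95]]' --delta_rot '[[0,0,0],[0,0,0],[0,0,0],[0,0,0],[0,0,0]]'

```text
time: 84.05
tool_pos: [488.6, 408.0, 220.5]
tcp_rot: [3.14, 0.002, 2.907]
contact_force: [-0.4, -0.1, -0.2]
grip_width: 91.6
finger_force: 0.0
```

```bash
python3 - <<'E'
from arm import *
flasks();print(get_obs()['time'],get_obs()['tool_pos'])
snap('side','end.png')
E
```

```text
UP [5.2648e+02 2.7510e+01 1.1000e-01] err0.12 other0.38 views 2 hue 7.0 conf0.77
UP [5.1948e+02 2.2773e+02 4.0000e-02] err0.11 other0.39 views 2 hue 7.0 conf0.56
UP [ 5.1410e+02 -2.8067e+02  1.5000e-01] err0.15 other0.34 views 2 hue 44.0 conf0.55
UP [ 5.2149e+02 -8.4730e+01  5.0000e-02] err0.12 other0.38 views 2 hue 13.0 conf0.54
UP [5.2421e+02 1.3744e+02 6.0000e-02] err0.15 other0.41 views 2 hue 48.0 conf0.49
84.25 [488.32552305 407.77292962 219.25623867]
```

View pics/end.png

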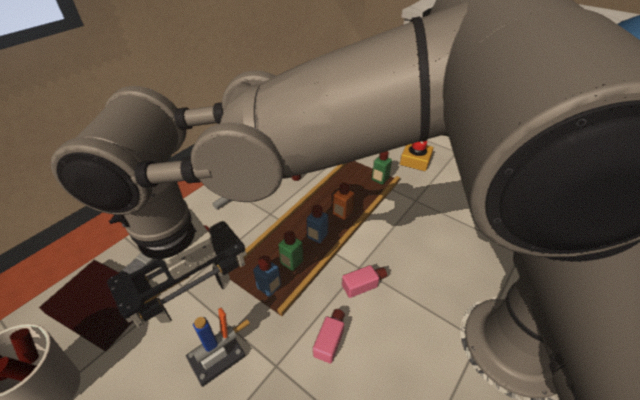

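All five flasks stand in the lane, from (267,275) to (382,168). The mushroom is up at (419,148), the trigger is free, and the arm is clear. I hand in.

```bash
python3 -c "
from plant import ticket
print(ticket.close_job())"
```

```text
the job is handed in; nothing more can be done
None
```

I handed the job in at about 84 s: the final camera check showed all five flasks that were present standing in the lane, the mushroom up and the trigger free after two full squeezes; the blue flask fell off the lane's end partway through and had to be stood up again, and the verdict was not shown to me.

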